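Reassemble and latch the mooncake hand press

ROBOT

A 6-joint arm with a two-finger parallel gripper is mounted at the origin on the work surface. World frame = base frame: x ahead of the robot, y to its left, z up, the work surface at z = 0. Lengths are in m, angles in degrees, forces in N, time in s.
With the tool pointing down it reaches from about 0.35 to 0.875 m from the base axis. Payload 4.2 kg.
Tool frame: the origin (TCP) lies between the finger pads; the fingertips stand 14 mm ahead of it and the grasp point (between the pads) lies 5 mm behind it (r.tcp_to_tips is the distance from the TCP to the fingertips, in m); y points along the fingers, x is the direction in which the jaws open and shut, and the axes are right-handed (so a half turn about y gives the same grasp; the last joint's range is limited). The gripper opens to 87 mm and grips with 3 to 60 N. Pads are 19 mm wide; open, the fingers measure 117 mm over their backs; the gripper's body (75 mm by 190 mm) begins 51 mm behind the grasp point.
Start: joints at [-55.485, 22.042, 0.453, 0, -68.411, -14.817], TCP at [0.211, -0.588, 0.213] pointing down, gripper open.
Joint ranges: [-179.83, 179.83], [-69.29, 118.12], [-61.27, 80.66], [-181.25, 117.63], [-171.15, -9.14], [-177.46, 177.46]. Speed limits (degrees/s): [159.86, 159.86, 180, 180, 180, 180].

INTERFACE

Orientations are given as a 3x3 rotation matrix whose columns are the frame's x, y, z axes.
In Python, from station import sense, optics, ticket, r gives the robot as it stands.
- The arm moves only by the tool carry_out, never from a script. Its argument "steps" is a list that holds one entry, the list of rows, each a list of 6 numbers: the shift along the world's x, y, z in cm, then the turn, a rotation vector about the world's x, y, z in rad. A call has 1 to 20 rows; each row is the pose to reach, as a shift and turn from the pose commanded when the call began; what a row does not reach only later rows make up. A row lasts 1/8 s, in which the tool goes at most 62.5 mm and 10.7 degrees, less where a joint would pass 70% of its speed; a pose out of reach is approached as far as the arm can. A call with a gripper value outside its range is refused whole. "fingers" is the closure in counts, from 0 (fully open) to 255 (shut), set as the call begins (left out, the last holds). The fingers move at their own pace and stop on an object; the grip force is fixed at half the most. Time passes only in rows, so rows that repeat a pose let the fingers close. It gives the time, the measured TCP pose, the force and the opening at its end, in the units of the state.
- sense(): the state, without advancing time (a new reading comes with each control period).
- optics.capture(name): name is "scene" or "top" or "wrist"; returns a dict with "image" (480x640x3 uint8, red, green, blue), "fov_y" (degrees; the focal length in pixels is half the picture's height over the tangent of half this angle, whatever the lens; pixels are square), "cx", "cy" (the principal point, pixels), "rvec" (rotation vector, rad) and "tvec" (3), from world to camera coordinates, as OpenCV has them. Camera axes: x right, y down, z forward; pixel columns grow to the right and rows downward; lengths in m; the calibration is good to about 2 mm. A picture is of the moment at which its call begins. There is no depth.
- ticket.finish_job(): hands the job in, once; it reports no verdict.
The state is a dict: "time_s": time; "joints": joint angles; "joint_velocities": joint speeds; "effort": joint torques, N m; "tcp_pos": TCP position; "ee_rot": TCP orientation; "wrist_force": force on the tool from outside, world axes, zero at the start; "moment": the same for the moment, N m; "gripper_width": opening from 0.0 (shut) to 1.0 (fully open).
Only numpy, scipy, OpenCV 4.12 (cv2) and the standard library are available. Lean on these libraries where they do the work, as an engineer would, in place of code of your own. Each camera call takes 0.05 s, during which the arm holds its last target.

TASK

The hand press has been washed and its blue mould block was left to dry upside down on the table. Turn the mould block over so that its cavity faces up, set it fully down in its place on the press, between the steel locating lips, then bring the press's sprung arm down just until the catch at the front clicks over and holds it, without driving the arm hard against its stops. Let go and leave everything else on the table undisturbed.

Things in the scene. Friction and masses are not known exactly. Their poses are not given: they have to be found in the camera images.
- mould: Blue plastic mould block, 58 mm (x) by 70 mm (y) by 54 mm (z), 0.17 to 0.34 kg, flat sides; a round cavity 46 mm wide, 38 mm deep opens in its +z face. Origin: centre of the closed underside, z points to the cavity side. It starts cavity down on the table (z down, origin 54 mm up), at any yaw. A half turn about z makes no difference.
- press: Hand press, white base 285 x 140 mm, bolted down. Origin: at table level under the bed's centre; x points from the front (catch, cross bar) to the hinge at the rear, y is parallel to hinge and cross bar, z up. Base from x -95 to +190 mm, top at 30 mm. Hinge cheeks at x 115 to 170 mm, up to 118 mm high.
- bed (a point): Centre of the bed floor, 30 mm above the table; axes as the press. The block stands here with its x along the press's x (either way round). Steel lips 6 mm high, 5 mm thick surround it, 63 mm apart inside along x, 75 mm along y (2.5 mm play each side).
- press_hinge (a point): Middle of the arm's hinge line, 140 mm behind the bed centre and 106 mm above the table.
- bar_mid (a point): Centre of the black round cross bar at the arm's end (24 mm thick, 150 mm long, along the press's y), 250 mm from the hinge line; 339 mm high with the arm up, about 106 mm when down. It is fixed to the arm and turns with it. The arm, an alloy bar 22 mm wide and 14 mm thick, joins it in the middle; the wings on both sides are free.
- bar_left (a point): Middle of the cross bar's wing on the press's +y side, 45 mm from bar_mid.
- bar_right (a point): Middle of the cross bar's wing on the press's -y side, 45 mm from bar_mid.
- press_arm (a joint): Arm angle, rad: 0 fully up (1.2 rad above level, held by springs), 1.2 level. Pressed straight down the bar takes about 15 N at first, 6 N near the bottom, up to 12 N more to push the hook aside. The hook's height is set by screws and differs: it clicks over somewhere in 1.17 to 1.23 and then holds the arm there; rubber stops are met at 1.235. Let go before the click, the arm springs up.
- stops: The two small black rubber stop posts (8 mm thick, 22 mm high, side by side) on the press base under the front of the arm, that end its stroke. Origin: between them, at the top of the base, 72 mm in front of the bed centre.
- round_mould: Bystander: white round mould cup with an orange band, 68 mm across, 45 mm high. Origin: centre of its underside.
- jar: Bystander: amber glass jar with a red cap, 60 mm across, 85 mm high. Origin: centre of its underside.
- scraper: Bystander: steel bench scraper lying flat, about 95 x 120 mm, wooden grip 22 mm thick. Origin: under the blade's centre.
- brush: Bystander: pastry brush lying flat, 190 mm long. Origin: under its middle.
- dish: Bystander: white dish 130 mm across with one mooncake on it, 32 mm high. Origin: centre of its underside.
- catch (a point): The front catch: a sprung steel hook (12 mm wide, with a red tab) that snaps over a cross pin under the arm, 72 mm in front of the bed centre. It reaches from 58 to 100 mm in front of the bed centre and up to 97 mm above the table. Point: under its nose, about 70 mm above the table (as built; the screws shift it up to 3.5 mm).
- stamp (a point): Centre of the lower face of the brass stamp (36 mm wide) that hangs under the arm from a 60 mm plate, 140 mm from the hinge line, 37 mm below the arm's middle line. With the arm down it enters the cavity by 15 mm; an upturned block would stop it.
- tray: Fixed equipment: black baking tray of mooncakes at the right side of the table, 420 mm (x) by 300 mm (y), 28 mm high, cakes up to 32 mm. Origin: centre of its underside.
Not all that is in view belongs to the job. Several things have the shape of the mould; the one meant has the colours described above.

How it is judged (in metres and radians):
On the way:
1. the mould block stands cavity up, fully down between the lips of the press bed, with the press arm still up (horizontal distance between mould and bed below 0.006 m and z of mould in the frame of bed between -0.004 and 0.004 m and angle between mould's own z axis and vertical below 0.08 rad and value of joint press_arm below 0.4 rad), for 0.2 s.
At the end, for the whole second after the job is handed in: Arm held down by the catch (angle above 1.15 rad, still), mould block cavity up (within 0.08 rad) and at rest in the bed, its underside centre within 6 mm of the bed centre sideways and 4 mm in height (value of joint press_arm above 1.15 rad and velocity of joint press_arm between -0.05 and 0.05 rad/s and horizontal distance between mould and bed below 0.006 m and z of mould in the frame of bed between -0.004 and 0.004 m and angle between mould's own z axis and vertical below 0.08 rad and linear speed of mould below 0.02 m/s); the robot touches nothing.
It fails at once if the press arm driven against its rubber stop posts with more than 60 N (contact force between stops and anything else above 60 N).
It fails at once if a bystander (round mould, jar, scraper, brush, dish) moved by more than 25 mm (distance of any of round_mould, jar, scraper, brush, dish from where it was at the start of the episode above 0.025 m).
It also fails if it takes over 72 s, if anything falls off the work surface, if the arm or the gripper's body presses on something with over 40 N, if the wrist force passes 120 N, or if a joint passes its speed limit or range.

## Working session

There is one attempt and no reset: what is moved stays moved. The work goes in short steps, Python scripts to look and compute and a tool call to move; the robot and the scene stay as the last step left them, time stands still between calls to the robot, and variables do not carry over. Pictures are saved under pics/ and viewed, and the job is handed in when it is done.

Besides the shell and the picture viewer there is one more tool, called as name([rows], argument=value, ...), one row to a line, values as JSON. carry_out: Moves the arm, as the interface text tells. Its arguments: {"type":"object","properties":{"steps":{"type":"array","items":{"type":"array","items":{"type":"array","items":{"type":"number"}}}},"fingers":{"type":"number"}},"required":["steps"]}

```bash
ls; mkdir -p pics
python3 - <<'E'
from station import sense, optics, r
import cv2
print(sense()); print([a for a in dir(r) if a[0]!='_'], r.tcp_to_tips)
for n in ("scene","top","wrist"):
    c=optics.capture(n); cv2.imwrite(f"pics/{n}0.png",c["image"][:,:,::-1])
    print(n,{k:v for k,v in c.items() if k!="image"})
E
```

```text
pics
{'time_s': 0.0, 'joints': array([-5.54869010e+01,  2.20909115e+01,  3.79956345e-01, -3.06509981e-02,
       -6.84098263e+01, -1.48173158e+01]), 'joint_velocities': array([-0.04068587, -0.08426222, -0.06387219, -0.13887921,  0.00336119,
       -0.05267634]), 'effort': array([-3.62061955e-04, -3.90667319e+01,  1.87401456e+01,  4.21989262e+00,
        1.09139574e-02, -2.00606896e-04]), 'tcp_pos': array([ 0.21046673, -0.58783975,  0.21225493]), 'ee_rot': array([[-3.36839288e-01, -7.84493363e-04, -9.41561829e-01],
       [ 9.41559667e-01,  2.01881134e-03, -3.36840197e-01],
       [ 2.16508459e-03, -9.99997654e-01,  5.86323351e-05]]), 'wrist_force': array([-0.31728181,  1.0645657 ,  1.02518723]), 'moment': array([-0.00563936, -0.01050288,  0.03727579]), 'gripper_width': 0.9989359053719294}
['PlanningError', 'tcp_to_tips'] 0.014
scene {'fov_y': 42.998074922239475, 'cx': 316.692165918208, 'cy': 237.61552382691252, 'rvec': array([ 1.08292783,  2.39926709, -1.02636553]), 'tvec': array([ 0.36894399, -0.03865081,  2.07235997])}
top {'fov_y': 42.446070915967994, 'cx': 318.26982297339947, 'cy': 243.84850456337125, 'rvec': array([ 2.11200522, -2.14017979,  0.18768784]), 'tvec': array([-0.07031999,  0.50458323,  1.87138964])}
wrist {'fov_y': 64.46312909542685, 'cx': 318.5513445228387, 'cy': 239.321216861654, 'rvec': array([-1.69501616, -2.4041816 , -0.37743574]), 'tvec': array([ 0.62430696, -0.0365044 ,  0.39175283])}
```

View pics/scene0.png

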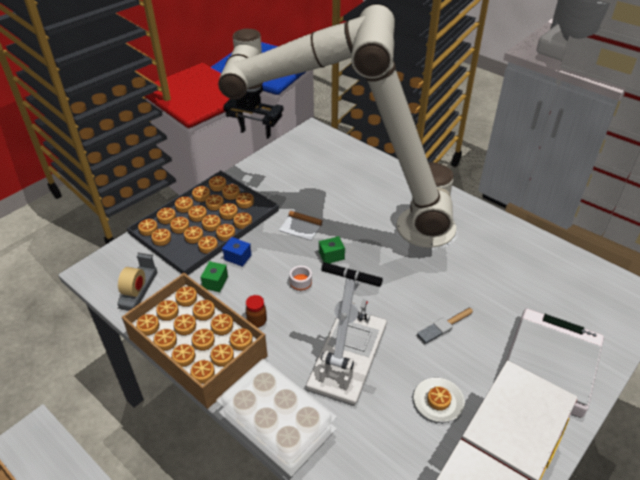

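View pics/top0.png

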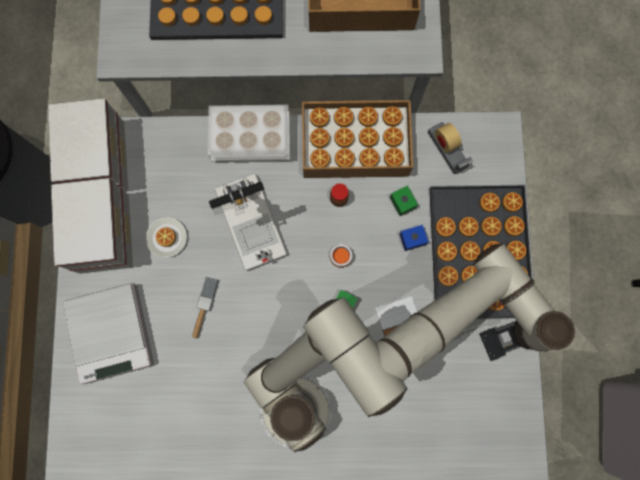

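View pics/wrist0.png

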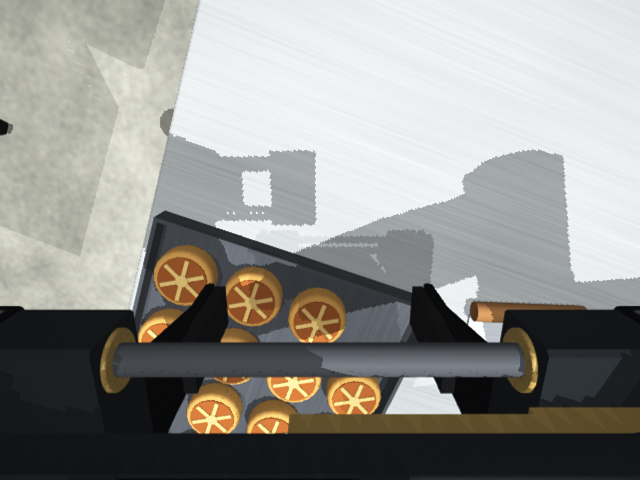

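Candidates for the mould: the blue block at top (414,238), the green one at (404,200), and the green one at (346,299). I choose the blue one and will check it in a close crop.

```bash
cat > h.py <<'E'
from station import sense, optics, ticket, r
import cv2, numpy as np
class Cam:
    def __init__(s,n):
        s.d=optics.capture(n); s.im=s.d["image"]; f=240/np.tan(np.radians(s.d["fov_y"]/2))
        s.K=np.array([[f,0,s.d["cx"]],[0,f,s.d["cy"]],[0,0,1.]]); s.R=cv2.Rodrigues(s.d["rvec"])[0]; s.t=np.array(s.d["tvec"]); s.c=-s.R.T@s.t
    def ray(s,p):
        d=s.R.T@np.linalg.inv(s.K)@np.array([p[0],p[1],1.]); return d/np.linalg.norm(d)
    def plane(s,p,z):
        d=s.ray(p); return s.c+d*(z-s.c[2])/d[2]
    def proj(s,P):
        return cv2.projectPoints(np.array(P,float).reshape(-1,3),s.d["rvec"],s.t,s.K,None)[0].reshape(-1,2)
    def save(s,name,box=None,k=1):
        im=s.im[:,:,::-1]
        if box: im=im[box[1]:box[3],box[0]:box[2]]
        cv2.imwrite("pics/"+name,cv2.resize(im,None,fx=k,fy=k,interpolation=cv2.INTER_CUBIC))
def tri(cs,ps):
    A=0;b=0
    for c,p in zip(cs,ps):
        d=c.ray(p);M=np.eye(3)-np.outer(d,d);A=A+M;b=b+M@c.c
    return np.linalg.solve(A,b)
E
python3 - <<'E'
from h import *
t=Cam("top"); s=Cam("scene")
t.save("t1.png",(330,170,450,260),6); s.save("s1.png",(180,200,360,320),4)
t.save("t2.png",(190,160,310,280),5); s.save("s2.png",(290,250,400,410),3.7)
for c,n in((t,"t"),(s,"s")):
    hsv=cv2.cvtColor(c.im,cv2.COLOR_RGB2HSV)
    m=cv2.inRange(hsv,(105,120,50),(130,255,255))
    N,l,st,ce=cv2.connectedComponentsWithStats(m)
    for i in range(1,N):
        if st[i,4]>60: print(n,st[i],ce[i],t.plane(ce[i],.054) if n=="t" else s.plane(ce[i],.04))
E
```

```text
t [401 225  27  25 427] [413.70257611 237.18032787] [ 0.51892703 -0.37220716  0.054     ]
s [261  43  15   9  81] [266.22222222  46.64197531] [-0.5184368  -1.27880185  0.04      ]
s [212  54  19  18 128] [220.6484375  63.8515625] [-0.25975514 -1.31791824  0.04      ]
s [262  73  41  21 419] [279.30787589  83.20286396] [-0.31133215 -0.98999065  0.04      ]
s [222 237  29  29 566] [236.2385159  250.93992933] [ 0.52946091 -0.36497228  0.04      ]
```

View pics/t1.png

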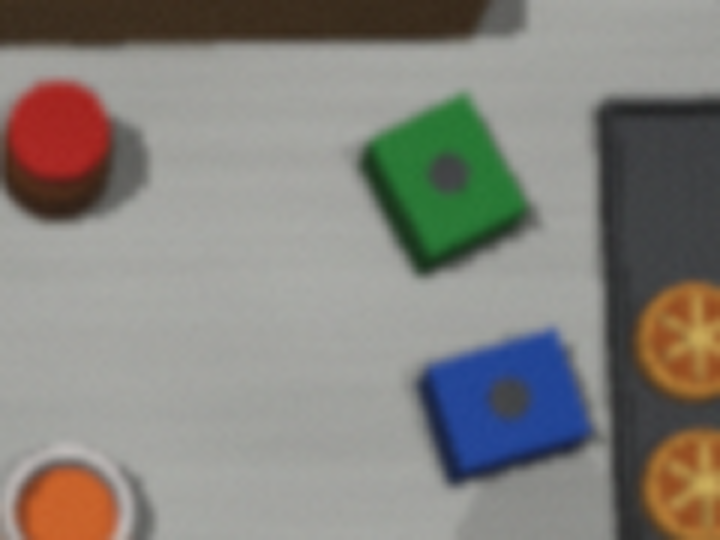

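View pics/s1.png

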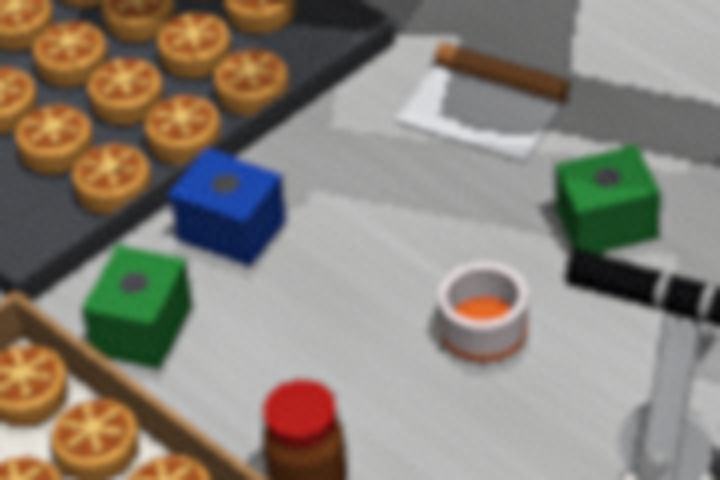

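View pics/t2.png

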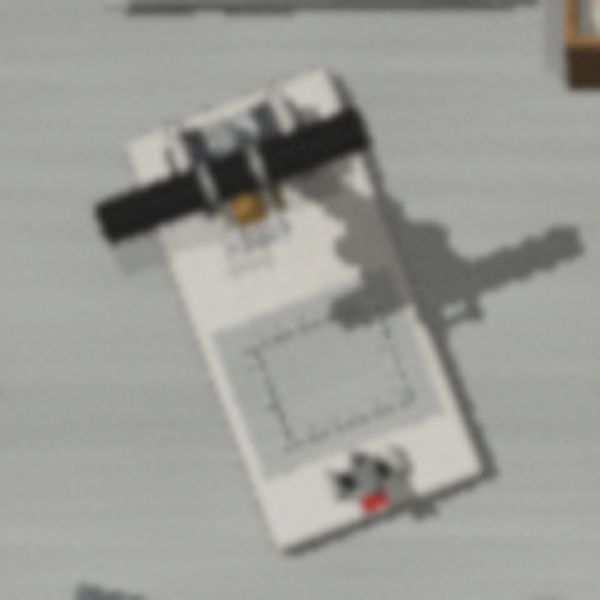

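View pics/s2.png

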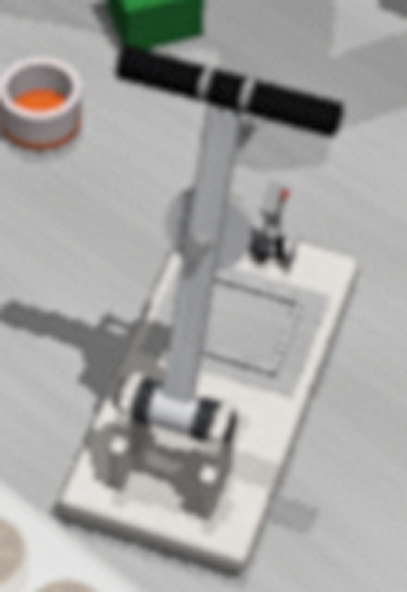

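The crop confirms the choice: the blue block at top (414,238) stands with its closed underside and screw dot up, beside the tray. The press is at top (252,225), arm up, with the bed outlined and the red catch tab at (265,260). Coarse measurement next.

Run:
```python
from h import *
t=Cam("top"); s=Cam("scene")
def off(p,o,k): return (np.array(p)+.5)/k+np.array(o)-.5
# block: dot
def dot(c,box):
    x0,y0,x1,y1=box; g=c.im[y0:y1,x0:x1].astype(int)
    hsv=cv2.cvtColor(c.im[y0:y1,x0:x1],cv2.COLOR_RGB2HSV)
    blue=cv2.inRange(hsv,(105,120,30),(130,255,255))
    hull=np.zeros_like(blue); cs=max(cv2.findContours(blue,0,2)[0],key=cv2.contourArea)
    cv2.drawContours(hull,[cs],-1,255,-1)
    w=(hull>0)*np.clip(150-hsv[:,:,1].astype(int),0,None); w=w*(cv2.erode(hull,np.ones((5,5)))>0)
    yy,xx=np.mgrid[y0:y1,x0:x1]; return np.array([(xx*w).sum()/w.sum(),(yy*w).sum()/w.sum()]),w.sum()
dt,_=dot(t,(395,220,435,255)); ds,_=dot(s,(215,232,258,270))
print("dot",dt,ds,t.plane(dt,.054),s.plane(ds,.054),tri([t,s],[dt,ds]))
cor=[off(p,(330,170),6) for p in [(425,368),(555,330),(592,435),(462,475)]]
P=np.array([t.plane(p,.054)[:2] for p in cor]); print("block corners",P.round(4),np.linalg.norm(np.roll(P,-1,0)-P,axis=1),P.mean(0))
e=np.roll(P,-1,0)-P; print(np.degrees(np.arctan2(e[:,1],e[:,0])))
b=[off(p,(190,160),5) for p in [(285,553),(492,470),(335,68),(130,145)]]
P=np.array([t.plane(p,.03)[:2] for p in b]); print("base",P.round(4),np.linalg.norm(np.roll(P,-1,0)-P,axis=1)); e=np.roll(P,-1,0)-P; print(np.degrees(np.arctan2(e[:,1],e[:,0])))
fm=(P[0]+P[1])/2; ux=((P[2]+P[3])-(P[0]+P[1])); ux/=np.linalg.norm(ux); print("bed from base front",fm+ux*.095, "rear",(P[2]+P[3])/2-ux*.19)
l=[off(p,(190,160),5) for p in [(290,445),(412,400),(385,302),(250,350)]]
P=np.array([t.plane(p,.036)[:2] for p in l]); print("lips",P.round(4),np.linalg.norm(np.roll(P,-1,0)-P,axis=1),P.mean(0))
# bar
bt=[off(p,(190,160),5) for p in [(105,222),(360,132)]]; bs=[off(p,(290,250),3.7) for p in [(125,60),(336,115)]]
print("bar", [tri([t,s],[bt[1],bs[0]]),tri([t,s],[bt[0],bs[1]])])
for n,p,z in (("jar",(340,190),.085),("cup",(341,255),.045),("scraper",(398,312),.0)): print(n,t.plane(p,z))
```

```text
dot [414.35467512 235.92266244] [235.89639889 245.46260388] [ 0.52285702 -0.37438156  0.054     ] [ 0.52200014 -0.37254637  0.054     ] [ 0.5222796  -0.37366545  0.0537408 ]
block corners [[ 0.5392 -0.3319]
 [ 0.5583 -0.3998]
 [ 0.5029 -0.4164]
 [ 0.483  -0.3488]] [0.07053265 0.05787534 0.07049643 0.05876951] [ 0.52086019 -0.37423901]
[ -74.28001773 -163.2781805   106.44625283   16.74741242]
base [[0.4263 0.1465]
 [0.4768 0.0178]
 [0.7383 0.117 ]
 [0.6893 0.2472]] [0.13826751 0.27976631 0.13908534 0.28167124]
[ -68.59199578   20.77245057  110.62002156 -159.05955995]
bed from base front [0.54029172 0.11598504] rear [0.53629075 0.11446068]
lips [[0.4932 0.1432]
 [0.5207 0.0672]
 [0.5836 0.0842]
 [0.554  0.1687]] [0.08079019 0.06510509 0.08953472 0.06587053] [0.53787464 0.11586238]
bar [array([0.60905579, 0.07186488, 0.33788152]), array([0.56023271, 0.20679307, 0.34206111])]
jar [ 0.66423031 -0.1462589   0.085     ]
cup [ 0.46765625 -0.14679922  0.045     ]
scraper [ 0.29292062 -0.32219918  0.        ]
```

```bash
cat >> h.py <<'E'
from scipy.spatial.transform import Rotation as Ro
def toolR(yaw,tilt,flip=True):
    """jaw line at yaw deg (tool x at yaw+180 if flip); tilt>0: body on +y' side"""
    c=np.radians(yaw); xp=np.array([np.cos(c),np.sin(c),0]); yp=np.array([-np.sin(c),np.cos(c),0])
    th=np.radians(tilt); a=-np.sin(th)*yp-np.cos(th)*np.array([0,0,1.])
    x=-xp if flip else xp
    return np.column_stack([x,a,np.cross(x,a)])
def delta(G,R,show=True):
    """grasp point target G -> cm + rotvec from the measured pose"""
    s=sense(); T=np.array(G)+.005*R[:,1]
    d=(T-s["tcp_pos"])*100; w=Ro.from_matrix(R@s["ee_rot"].T).as_rotvec()
    print("shift cm",d.round(2),"rot",w.round(4),"deg",np.degrees(np.linalg.norm(w)).round(1)); return d,w
def st():
    s=sense(); R=s["ee_rot"]
    print("t",round(s["time_s"],2),"G",(s["tcp_pos"]-.005*R[:,1]).round(4),"x",R[:,0].round(3),"a",R[:,1].round(3),"F",s["wrist_force"].round(1),"w",round(s["gripper_width"],3),"j",s["joints"].round(1))
E
python3 - <<'E'
from h import *
t=Cam("top")
off=lambda p,o,k:(np.array(p)+.5)/k+np.array(o)-.5
c=np.radians(16.4); X=np.array([np.cos(c),np.sin(c)]);Y=np.array([-np.sin(c),np.cos(c)])
B=np.array([.522,-.374])
for n,p,z in (("g2corner",off((425,272),(330,170),6),.0),("g2cor top",off((430,238),(330,170),6),.054),("tray edge",off((600,330),(330,170),6),.028),("g2 left",off((365,170),(330,170),6),.03),("g2 right",off((528,210),(330,170),6),.05)):
    P=t.plane(p,z)[:2]; print(n,P.round(3),"in block frame",((P-B)@X).round(3),((P-B)@Y).round(3))
w=Cam("wrist"); s=sense(); print("cam in tool",(s["ee_rot"].T@(w.c-s["tcp_pos"])).round(3),"view dir",(s["ee_rot"].T@w.R[2]).round(2))
R=toolR(16.4,45); G=np.array([.522,-.374,.03])
delta(G-.12*R[:,1]+[0,0,.05],R)
E
```

```text
g2corner [ 0.602 -0.341] in block frame 0.086 0.009
g2cor top [ 0.608 -0.337] in block frame 0.093 0.011
tray edge [ 0.564 -0.428] in block frame 0.025 -0.063
g2 left [ 0.651 -0.307] in block frame 0.143 0.027
g2 right [ 0.623 -0.389] in block frame 0.093 -0.043
cam in tool [-0.    -0.17   0.085] view dir [ 0.    0.95 -0.3 ]
shift cm [28.84 29.23 -5.19] rot [-0.7684  0.3904  1.4285] deg 95.6
```

carry_out([
  [[7,7,3,-0.19,0.1,0.36],[14,14,3,-0.38,0.2,0.72],[22,22,0,-0.57,0.3,1.07],[28.8,29.2,-3,-0.768,0.39,1.4285],[28.8,29.2,-5.2,-0.768,0.39,1.4285],[28.8,29.2,-5.2,-0.768,0.39,1.4285],[28.8,29.2,-5.2,-0.768,0.39,1.4285],[28.8,29.2,-5.2,-0.768,0.39,1.4285],[28.8,29.2,-5.2,-0.768,0.39,1.4285],[28.8,29.2,-5.2,-0.768,0.39,1.4285],[28.8,29.2,-5.2,-0.768,0.39,1.4285],[28.8,29.2,-5.2,-0.768,0.39,1.4285]],
], fingers=0)

```text
time_s: 1.95
tcp_pos: [0.4997, -0.2966, 0.1622]
ee_rot: [[-0.96, 0.2, 0.197], [-0.281, -0.678, -0.679], [-0.003, -0.707, 0.707]]
wrist_force: [0.5, 0.2, -0.1]
gripper_width: 0.998
```

Run:
```python
from h import *
st(); w=Cam("wrist"); w.save("w1.png")
R=toolR(16.4,45); G=np.array([.522,-.374,.03]); delta(G,R)
```

```text
t 1.95 G [ 0.4987 -0.2932  0.1657] x [-0.96  -0.281 -0.003] a [ 0.2   -0.678 -0.707] F [ 0.5  0.2 -0.1] w 0.998 j [-11.6  13.4 -53.4  92.5 -38.6 -56.4]
shift cm [  2.33  -8.09 -13.56] rot [-0.001   0.0022  0.0009] deg 0.1
```

View pics/w1.png

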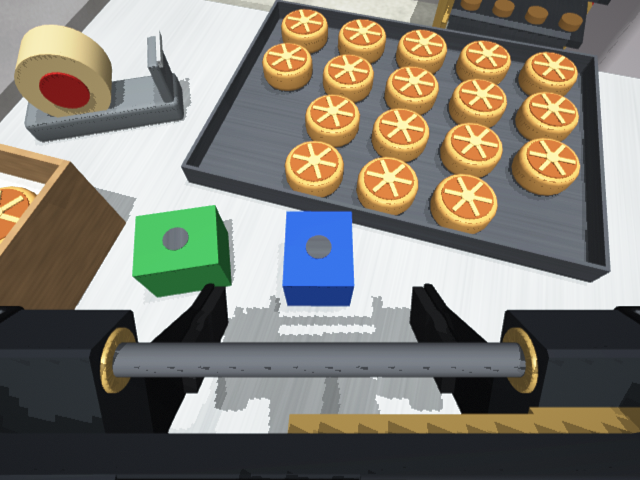

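The wrist view shows the blue block centred ahead of the jaws, with its dot at (318,246), the green block clear to the left, and the tray behind. I check the dot and yaw in this view.

Run:
```python
from h import *
w=Cam("wrist"); hsv=cv2.cvtColor(w.im,cv2.COLOR_RGB2HSV)
m=cv2.inRange(hsv,(105,150,190),(125,255,255)); m=cv2.morphologyEx(m,cv2.MORPH_OPEN,np.ones((3,3)))
c=max(cv2.findContours(m,0,2)[0],key=cv2.contourArea); q=cv2.approxPolyDP(cv2.convexHull(c),6,True)[:,0]
P=np.array([w.plane(p,.054)[:2] for p in q]); e=np.roll(P,-1,0)-P
print(q.tolist(),P.round(4).tolist(),np.linalg.norm(e,axis=1).round(4),np.degrees(np.arctan2(e[:,1],e[:,0])).round(1),P.mean(0))
d=m[215:285,290:350]==0; g=(hsv[225:268,300:338,1]<120); yy,xx=np.nonzero(g); p=(xx.mean()+300,yy.mean()+225); print(p,w.plane(p,.054))
```

```text
[[287, 212], [351, 213], [353, 285], [283, 285]] [[0.5579, -0.3982], [0.5034, -0.413], [0.4855, -0.3483], [0.5393, -0.3326]] [0.0565 0.0672 0.0561 0.0682] [-164.8  105.4   16.3  -74.2] [ 0.52150759 -0.37303987]
(np.float64(318.1363636363636), np.float64(246.17748917748918)) [ 0.52202302 -0.3736921   0.054     ]
```

carry_out([
  [[0,0,-2.5,0,0,0],[0,0,-5,0,0,0],[0.8,-2.7,-7.9,0,0,0],[1.6,-5.4,-10.7,0,0,0],[2.0,-6.9,-12.3,0,0,0],[2.3,-7.8,-13.3,0,0,0],[2.33,-8.05,-13.56,0,0,0],[2.33,-8.05,-13.56,0,0,0]],
])

```text
time_s: 3.05
tcp_pos: [0.5357, -0.3669, 0.042]
ee_rot: [[-0.966, 0.159, 0.203], [-0.256, -0.679, -0.688], [0.028, -0.717, 0.696]]
wrist_force: [0.0, 0.3, -0.1]
gripper_width: 0.995
```

carry_out([
  [[0,0,0,0,0,0],[0,0,0,0,0,0],[0,0,0,0,0,0],[0,0,0,0,0,0],[0,0,0,0,0,0],[0,0,0,0,0,0]],
], fingers=255)

```text
time_s: 3.8
tcp_pos: [0.5355, -0.3677, 0.042]
ee_rot: [[-0.966, 0.159, 0.202], [-0.255, -0.679, -0.688], [0.028, -0.716, 0.697]]
wrist_force: [-4.0, 0.8, 4.6]
gripper_width: 0.661
```

Run:
```python
from h import *
st()
```

```text
t 3.8 G [ 0.5347 -0.3643  0.0456] x [-0.966 -0.255  0.028] a [ 0.159 -0.679 -0.716] F [-4.   0.8  4.6] w 0.661 j [-25.9  29.6 -48.6 117.6 -37.7 -72.6]
```

Joint 4 met its limit at this tilt, so the grasp stopped high. I open, back off, and retry with the tool at 30° tilt.

carry_out([
  [[0,0,0,0,0,0],[0,0,0,0,0,0],[0,0,0,0,0,0],[-0.5,2,2.1,0,0,0],[-1,4,4.2,0,0,0],[-1.6,6.8,7.2,0,0,0],[-1.6,6.8,9,0,0,0],[-1.6,6.8,9,0,0,0]],
], fingers=0)

```text
time_s: 4.8
tcp_pos: [0.5208, -0.2986, 0.133]
ee_rot: [[-0.966, 0.162, 0.201], [-0.257, -0.679, -0.688], [0.025, -0.716, 0.697]]
wrist_force: [-0.5, 0.2, 0.1]
gripper_width: 0.998
```

```bash
cat > blk.py <<'E'
from h import *
st(); w=Cam("wrist"); hsv=cv2.cvtColor(w.im,cv2.COLOR_RGB2HSV)
m=cv2.inRange(hsv,(105,150,190),(125,255,255)); m=cv2.morphologyEx(m,cv2.MORPH_OPEN,np.ones((3,3)))
c=max(cv2.findContours(m,0,2)[0],key=cv2.contourArea); q=cv2.approxPolyDP(cv2.convexHull(c),6,True)[:,0]
P=np.array([w.plane(p,.054)[:2] for p in q]); e=np.roll(P,-1,0)-P
print(q.tolist(),P.round(4).tolist(),np.linalg.norm(e,axis=1).round(4),np.degrees(np.arctan2(e[:,1],e[:,0])).round(1),P.mean(0))
E
python3 - <<'E'
from blk import *
w.save("w2.png")
R=toolR(16.4,30); G=np.array([P.mean(0)[0],P.mean(0)[1],.028]); delta(G-.10*R[:,1],R); delta(G,R)
E
```

```text
t 4.8 G [ 0.52   -0.2952  0.1366] x [-0.966 -0.257  0.025] a [ 0.162 -0.679 -0.716] F [-0.5  0.2  0.1] w 0.998 j [-10.5  18.4 -50.8  90.9 -39.6 -57.4]
[[288, 195], [358, 198], [358, 277], [281, 274]] [[0.5702, -0.3993], [0.5151, -0.4119], [0.5007, -0.3455], [0.5553, -0.3328]] [0.0565 0.068  0.056  0.0681] [-167.1  102.2   13.   -77.4] [ 0.53532519 -0.37239953]
shift cm [ 0.18 -2.79 -2.15] rot [0.2452 0.0409 0.0233] deg 14.3
shift cm [  1.59  -7.59 -10.81] rot [0.2452 0.0409 0.0233] deg 14.3
```

View pics/w2.png

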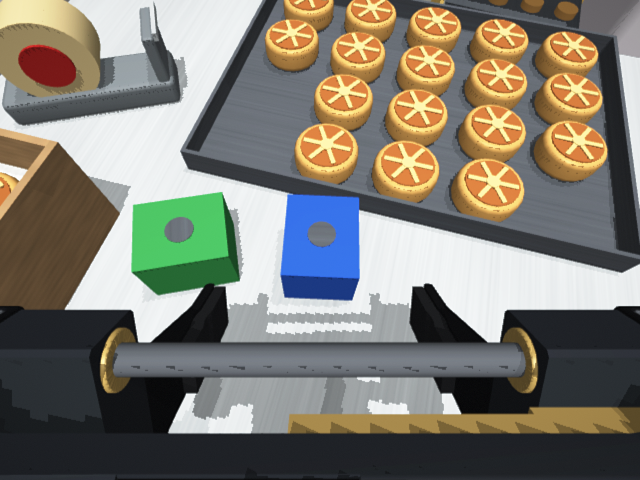

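The block now stands at wrist pixel (322,235), shifted 13 mm and turned to yaw 13°. The green block is still clear.

Run:
```python
from h import *
R=toolR(13,28); G=np.array([.5353,-.3725,.028]); delta(G-.08*R[:,1],R); delta(G,R);
```

```text
shift cm [ 0.73 -3.93 -3.76] rot [ 0.2802  0.042  -0.0362] deg 16.4
shift cm [  1.57  -7.59 -10.82] rot [ 0.2802  0.042  -0.0362] deg 16.4
```

carry_out([
  [[0.3,-2,0,0.14,0.021,-0.018],[0.73,-3.93,-2,0.28,0.042,-0.036],[0.73,-3.93,-3.76,0.28,0.042,-0.036],[1.0,-5.15,-6.1,0.28,0.042,-0.036],[1.3,-6.4,-8.5,0.28,0.042,-0.036],[1.5,-7.2,-10.1,0.28,0.042,-0.036],[1.57,-7.59,-10.82,0.28,0.042,-0.036],[1.57,-7.59,-10.82,0.28,0.042,-0.036],[1.57,-7.59,-10.82,0.28,0.042,-0.036]],
], fingers=30)

```text
time_s: 5.98
tcp_pos: [0.5349, -0.3756, 0.0228]
ee_rot: [[-0.975, 0.103, 0.199], [-0.224, -0.457, -0.861], [0.002, -0.883, 0.469]]
wrist_force: [0.2, 0.1, 0.2]
gripper_width: 0.884
```

Run:
```python
from h import *
st(); Cam("wrist").save("w3.png")
R=toolR(13,28); delta(np.array([.5353,-.3725,.028]),R)
```

```text
t 5.97 G [ 0.5344 -0.3733  0.0272] x [-0.975 -0.224  0.002] a [ 0.103 -0.457 -0.883] F [0.2 0.1 0.2] w 0.884 j [-24.9  28.9 -43.5  90.8 -21.8 -49.5]
shift cm [0.06 0.06 0.04] rot [ 0.0002 -0.0016  0.0007] deg 0.1
```

View pics/w3.png

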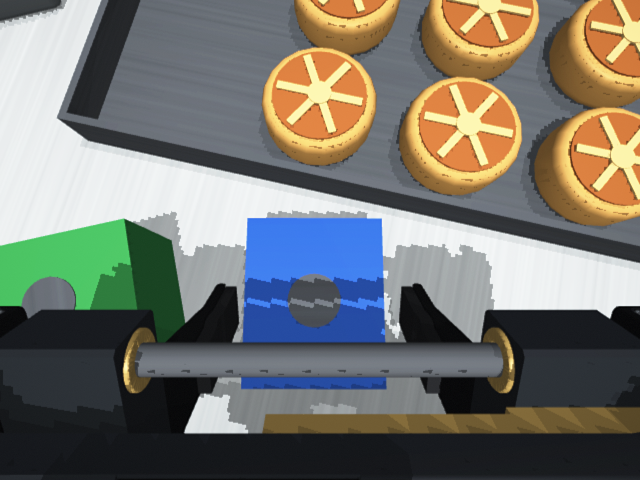

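Fingers straddle the blue block evenly (block 245–385 px, fingers at 225 and 412). Closing and lifting.

carry_out([
  [[0,0,0,0,0,0],[0,0,0,0,0,0],[0,0,0,0,0,0],[0,0,0,0,0,0],[0,0,0,0,0,0]],
], fingers=255)

```text
time_s: 6.65
tcp_pos: [0.5358, -0.375, 0.0238]
ee_rot: [[-0.974, 0.105, 0.199], [-0.225, -0.458, -0.86], [0.001, -0.883, 0.47]]
wrist_force: [-0.2, 1.4, 3.2]
gripper_width: 0.664
```

carry_out([
  [[0,0,1,0,0,0],[0,0.5,4,0,0,0],[-1,1.5,8,0,0,0],[-3,3,12,0,0,0],[-6,6,14,0,0,0],[-8,7.5,15,0,0,0],[-8,7.5,15,0,0,0]],
])

```text
time_s: 7.52
tcp_pos: [0.4534, -0.2996, 0.1734]
ee_rot: [[-0.975, 0.104, 0.199], [-0.224, -0.457, -0.861], [0.002, -0.883, 0.469]]
wrist_force: [0.4, 0.6, -3.5]
gripper_width: 0.662
```

Run:
```python
from h import *
st(); Cam("wrist").save("w4.png")
R=toolR(13,-62); delta(np.array([.455,-.29,.14]),R)
```

```text
t 7.53 G [ 0.4529 -0.2973  0.1778] x [-0.975 -0.224  0.002] a [ 0.104 -0.457 -0.883] F [ 0.4  0.6 -3.5] w 0.662 j [ -6.3   8.9 -44.1  47.3 -37.1 -19.3]
shift cm [-0.04  1.43 -3.55] rot [ 1.5304e+00  3.5140e-01 -9.0000e-04] deg 90.0
```

View pics/w4.png

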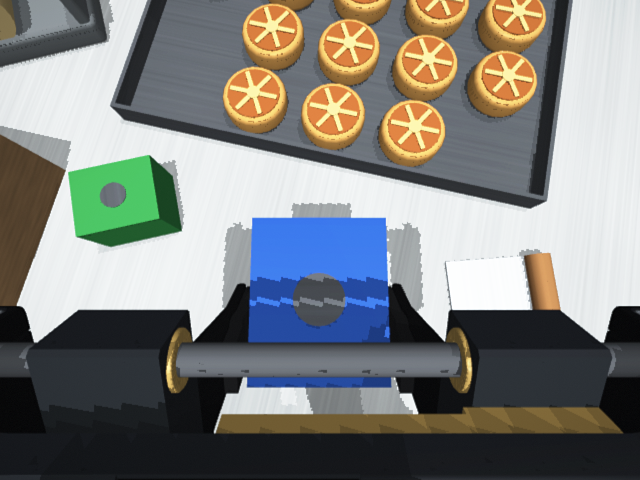

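carry_out([
  [[0,0,0,0.17,0.039,0],[0,0.2,0,0.34,0.078,0],[0,0.4,0,0.51,0.117,0],[0,0.6,0,0.68,0.156,0],[0,0.8,0,0.85,0.195,0],[0,1,0,1.02,0.234,0],[0,1.2,0,1.19,0.273,0],[0,1.3,0,1.36,0.312,0],[0,1.4,0,1.53,0.351,0],[0,1.4,0,1.53,0.351,0],[0,1.4,0,1.53,0.351,0]],
])

```text
time_s: 8.95
tcp_pos: [0.4554, -0.2871, 0.1727]
ee_rot: [[-0.974, -0.198, 0.106], [-0.225, 0.859, -0.461], [-0.0, -0.473, -0.881]]
wrist_force: [-0.3, 0.6, -2.1]
gripper_width: 0.667
```

Run:
```python
from h import *
st(); Cam("scene").save("s5.png",(180,130,400,320),3.6)
R=toolR(13,-62); delta(np.array([.455,-.29,.038]),R)
```

```text
t 8.95 G [ 0.4564 -0.2914  0.1751] x [-0.974 -0.225 -0.   ] a [-0.198  0.859 -0.473] F [-0.3  0.6 -2.1] w 0.667 j [ -37.8   44.1   23.2  -39.2 -118.    48. ]
shift cm [ -0.17   0.1  -13.84] rot [ 0.0047  0.0029 -0.0006] deg 0.3
```

View pics/s5.png

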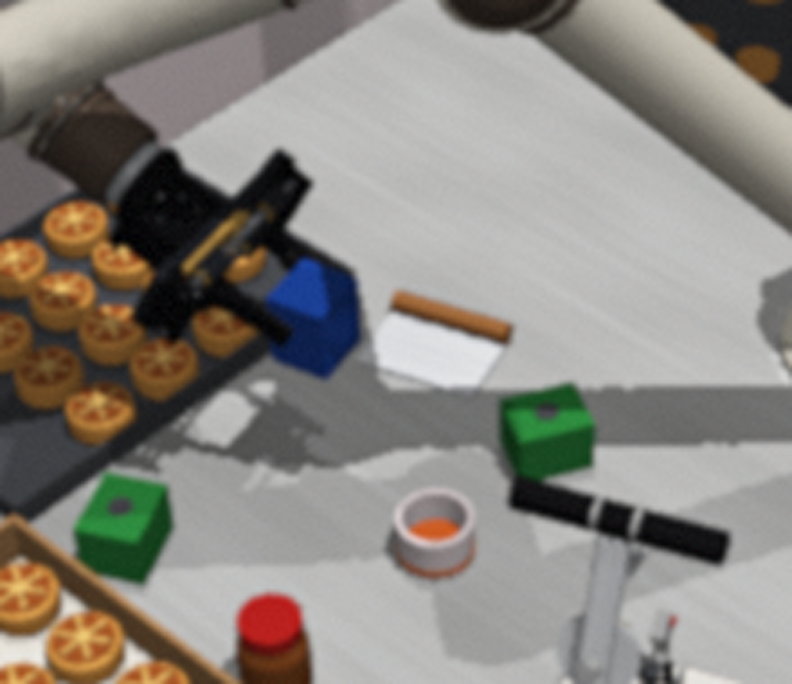

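The scene view shows the block held on its side, cavity towards +y, hanging over free table; scraper, cup and green blocks are well clear. Lowering.

carry_out([
  [[0,0,-3,0,0,0],[0,0,-7,0,0,0],[0,0,-10.5,0,0,0],[0,0,-12.5,0,0,0],[0,0,-13.2,0,0,0],[0,0,-13.5,0,0,0],[0,0,-13.5,0,0,0]],
])

```text
time_s: 9.88
tcp_pos: [0.4557, -0.2868, 0.0394]
ee_rot: [[-0.974, -0.198, 0.108], [-0.225, 0.859, -0.46], [-0.002, -0.472, -0.881]]
wrist_force: [0.1, 0.4, -2.2]
gripper_width: 0.664
```

carry_out([
  [[0,0,-0.2,0,0,0],[0,0,-0.3,0,0,0],[0,0,-0.3,0,0,0]],
])

```text
time_s: 10.25
tcp_pos: [0.4552, -0.2864, 0.0354]
ee_rot: [[-0.974, -0.198, 0.107], [-0.225, 0.86, -0.458], [-0.001, -0.47, -0.882]]
wrist_force: [-0.3, -0.1, -2.8]
gripper_width: 0.662
```

Run:
```python
from h import *
st()
```

```text
t 10.25 G [ 0.4562 -0.2907  0.0378] x [-0.974 -0.225 -0.001] a [-0.198  0.86  -0.47 ] F [-0.3 -0.1 -2.8] w 0.662 j [ -37.4   53.3   19.3  -36.2 -107.5   56.4]
```

carry_out([
  [[0,0,-0.15,0,0,0],[0,0,-0.2,0,0,0],[0,0,-0.2,0,0,0]],
])

```text
time_s: 10.62
tcp_pos: [0.4552, -0.2864, 0.0333]
ee_rot: [[-0.974, -0.198, 0.106], [-0.225, 0.86, -0.458], [-0.001, -0.47, -0.882]]
wrist_force: [0.2, 0.3, -2.7]
gripper_width: 0.663
```

carry_out([
  [[0,0,-0.1,0,0,0],[0,0,-0.15,0,0,0],[0,0,-0.15,0,0,0]],
])

```text
time_s: 11.0
tcp_pos: [0.4553, -0.2865, 0.0331]
ee_rot: [[-0.974, -0.199, 0.107], [-0.226, 0.86, -0.458], [-0.001, -0.47, -0.883]]
wrist_force: [1.1, -0.8, 4.9]
gripper_width: 0.664
```

Contact felt. Open and back off.

carry_out([
  [[0,0,0,0,0,0],[0,0,0,0,0,0],[0,0,0,0,0,0],[0.4,-1.7,1,0,0,0],[0.9,-3.9,2.5,0,0,0],[1.4,-6,5,0,0,0],[1.8,-7.5,9,0,0,0],[1.8,-7.5,13,0,0,0],[1.8,-7.5,16,0,0,0],[1.8,-7.5,16,0,0,0]],
], fingers=20)

```text
time_s: 12.25
tcp_pos: [0.4738, -0.3622, 0.1945]
ee_rot: [[-0.974, -0.196, 0.111], [-0.225, 0.858, -0.462], [-0.004, -0.476, -0.88]]
wrist_force: [0.1, -0.5, -0.0]
gripper_width: 0.924
```

Run:
```python
from h import *
st(); Cam("wrist").save("w6.png"); Cam("top").save("t6.png",(330,190,450,340),4)
R=toolR(13,28); delta(np.array([.455,-.26,.18]),R)
```

```text
t 12.25 G [ 0.4747 -0.3665  0.1969] x [-0.974 -0.225 -0.004] a [-0.196  0.858 -0.476] F [ 0.1 -0.5 -0. ] w 0.924 j [ -41.3   49.2   37.7  -40.3 -127.2   44.3]
shift cm [-1.77  9.88 -1.58] rot [-1.5302e+00 -3.5250e-01 -3.0000e-04] deg 90.0
```

View pics/w6.png

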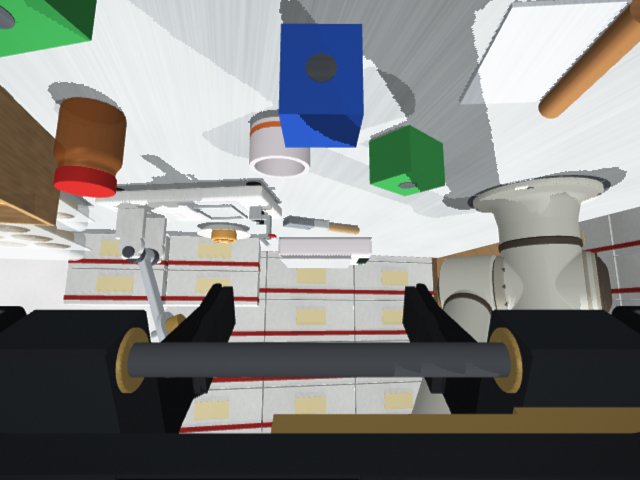

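View pics/t6.png

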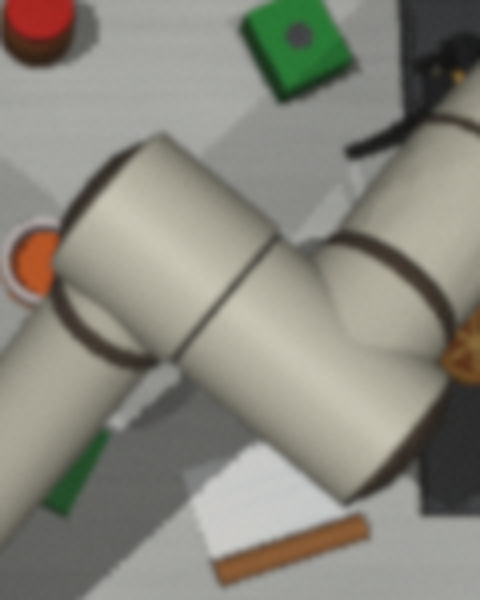

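The wrist picture (upside down) shows the block standing on its side at (320,85), underside towards the camera. Swing back to +28° tilt above it.

carry_out([
  [[-0.2,1,1,-0.17,-0.039,0],[-0.4,2,1,-0.34,-0.078,0],[-0.6,3.5,1,-0.51,-0.117,0],[-0.8,5,1,-0.68,-0.156,0],[-1,6.5,1,-0.85,-0.195,0],[-1.2,8,1,-1.02,-0.234,0],[-1.4,9,0,-1.19,-0.273,0],[-1.6,10,0,-1.36,-0.312,0],[-1.8,11,-1,-1.53,-0.352,0],[-1.8,11,-1,-1.53,-0.352,0],[-1.8,11,-1,-1.53,-0.352,0]],
])

```text
time_s: 13.72
tcp_pos: [0.4531, -0.2507, 0.1796]
ee_rot: [[-0.974, 0.101, 0.204], [-0.227, -0.458, -0.86], [0.007, -0.883, 0.468]]
wrist_force: [-0.8, -0.6, 1.1]
gripper_width: 0.925
```

Run:
```python
from h import *
st(); w=Cam("wrist");w.save("w7.png")
hsv=cv2.cvtColor(w.im,cv2.COLOR_RGB2HSV)
m=cv2.inRange(hsv,(105,150,60),(125,255,255)); 
c=max(cv2.findContours(m,0,2)[0],key=cv2.contourArea); print(cv2.approxPolyDP(cv2.convexHull(c),4,True)[:,0].tolist())
```

```text
t 13.72 G [ 0.4526 -0.2484  0.184 ] x [-0.974 -0.227  0.007] a [ 0.101 -0.458 -0.883] F [-0.8 -0.6  1.1] w 0.925 j [  1.2   7.2 -44.6  44.  -41.4 -22.5]
[[360, 220], [361, 285], [289, 285], [291, 219]]
```

View pics/w7.png

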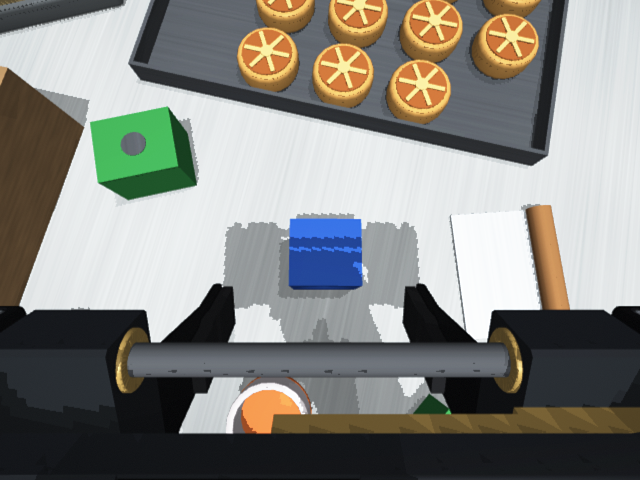

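Run:
```python
from h import *
w=Cam("wrist")
P=np.array([w.plane(p,.07)[:2] for p in [(291,219),(361,220),(362,286.5),(289,286.5)]]); e=np.roll(P,-1,0)-P
C=P.mean(0); print(P.round(4).tolist(),np.linalg.norm(e,axis=1).round(4),np.degrees(np.arctan2(e[:,1],e[:,0])).round(1),C)
R=toolR(13,28); yp=np.array([-np.sin(np.radians(13)),np.cos(np.radians(13))])
G=np.r_[C+.003*yp,.036]; delta(G-.09*R[:,1],R); delta(G,R)
```

```text
[[0.4895, -0.3099], [0.4341, -0.3219], [0.4223, -0.2697], [0.4781, -0.2568]] [0.0567 0.0535 0.0573 0.0543] [-167.8  102.7   13.   -77.9] [ 0.45604058 -0.28958228]
shift cm [-0.88  0.36 -7.03] rot [-0.0003 -0.0024  0.    ] deg 0.1
shift cm [  0.07  -3.76 -14.97] rot [-0.0003 -0.0024  0.    ] deg 0.1
```

carry_out([
  [[-0.5,0.2,-2.5,0,0,0],[-0.9,0.36,-5.5,0,0,0],[-0.9,0.36,-7.0,0,0,0],[-0.6,-1.0,-9.7,0,0,0],[-0.3,-2.4,-12.4,0,0,0],[0,-3.4,-14.2,0,0,0],[0.07,-3.76,-15,0,0,0],[0.07,-3.76,-15,0,0,0],[0.07,-3.76,-15,0,0,0]],
])

```text
time_s: 14.95
tcp_pos: [0.4566, -0.2897, 0.0323]
ee_rot: [[-0.975, 0.105, 0.198], [-0.224, -0.458, -0.86], [0.0, -0.883, 0.47]]
wrist_force: [0.2, 0.6, 0.2]
gripper_width: 0.924
```

Run:
```python
from h import *
st()
```

```text
t 14.95 G [ 0.456  -0.2874  0.0368] x [-0.975 -0.224  0.   ] a [ 0.105 -0.458 -0.883] F [0.2 0.6 0.2] w 0.924 j [-22.9  20.9 -56.5 101.3 -22.9 -62.9]
```

carry_out([
  [[0,0,0,0,0,0],[0,0,0,0,0,0],[0,0,0,0,0,0],[0,0,0,0,0,0],[0,0,0,0,0,0]],
], fingers=255)

```text
time_s: 15.58
tcp_pos: [0.4561, -0.2888, 0.0322]
ee_rot: [[-0.974, 0.106, 0.199], [-0.225, -0.458, -0.86], [0.0, -0.883, 0.47]]
wrist_force: [-0.6, 2.2, 4.9]
gripper_width: 0.668
```

carry_out([
  [[0,0,1,0,0,0],[0,0,4,0,0,0],[0,0.5,8,0,0,0],[0.5,1,12,0,0,0],[1,1.5,15,0,0,0],[1,1.5,17,0,0,0],[1,1.5,17,0,0,0]],
])

```text
time_s: 16.45
tcp_pos: [0.4666, -0.2735, 0.2024]
ee_rot: [[-0.974, 0.107, 0.198], [-0.225, -0.457, -0.86], [-0.002, -0.883, 0.47]]
wrist_force: [0.1, -0.0, -2.7]
gripper_width: 0.665
```

Run:
```python
from h import *
st()
R=toolR(20.9,-62); delta(np.array([.55,-.12,.20]),R)
```

```text
t 16.45 G [ 0.466  -0.2712  0.2069] x [-0.974 -0.225 -0.002] a [ 0.107 -0.457 -0.883] F [ 0.1 -0.  -2.7] w 0.665 j [ -1.3   7.4 -40.2  41.8 -43.  -17. ]
shift cm [ 8.19 15.76 -0.48] rot [1.5032 0.4597 0.1095] deg 90.3
```

carry_out([
  [[0.5,1,1,0.167,0.051,0.012],[1,2,1,0.334,0.102,0.024],[2,4,1,0.501,0.153,0.037],[3,6,1,0.668,0.204,0.049],[4,8,1,0.835,0.255,0.061],[5,10,0,1.002,0.306,0.073],[6,12,0,1.17,0.358,0.085],[7,14,0,1.337,0.409,0.097],[8.2,15.8,-0.5,1.503,0.46,0.1095],[8.2,15.8,-0.5,1.503,0.46,0.1095],[8.2,15.8,-0.5,1.503,0.46,0.1095]],
])

```text
time_s: 17.82
tcp_pos: [0.5475, -0.1169, 0.1961]
ee_rot: [[-0.933, -0.318, 0.167], [-0.359, 0.823, -0.441], [0.003, -0.472, -0.882]]
wrist_force: [-0.1, 0.4, -1.8]
gripper_width: 0.668
```

Run:
```python
from h import *
st()
w=Cam("wrist");w.save("w8.png"); t=Cam("top"); t.save("t8.png",(180,150,420,320),3.3); s=Cam("scene"); s.save("s8.png",(230,150,430,420),2.2)
```

```text
t 17.82 G [ 0.5491 -0.121   0.1985] x [-0.933 -0.359  0.003] a [-0.318  0.823 -0.472] F [-0.1  0.4 -1.8] w 0.668 j [ -21.6   41.5   23.6  -45.7 -115.1   39.3]
```

View pics/w8.png

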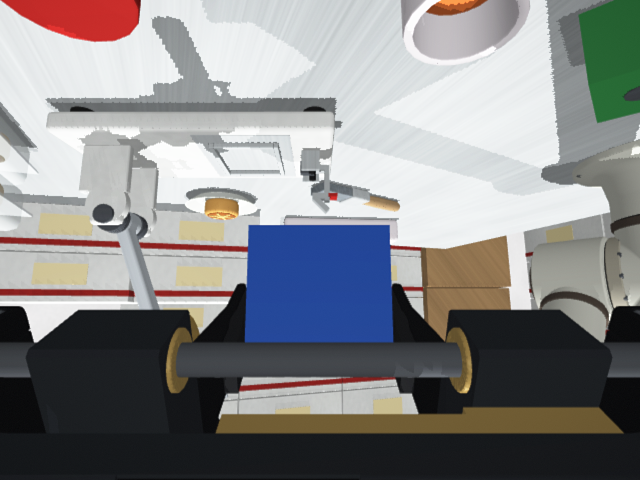

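View pics/t8.png

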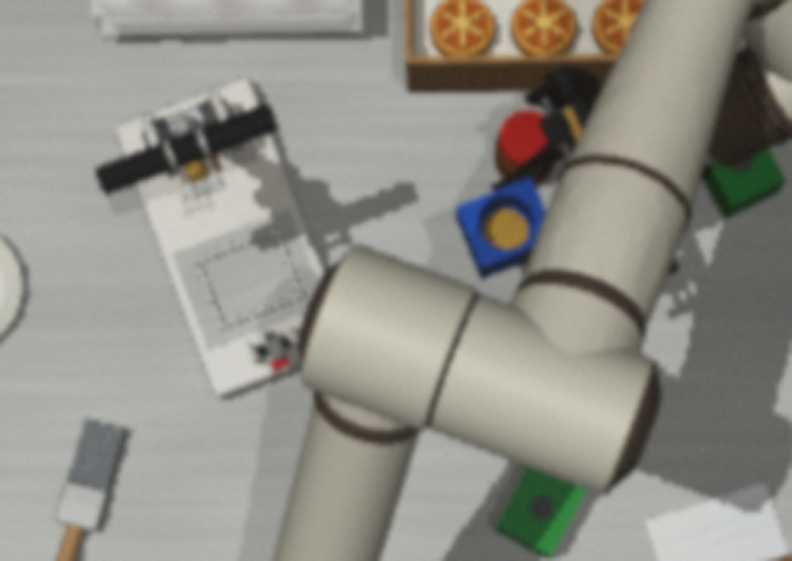

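View pics/s8.png

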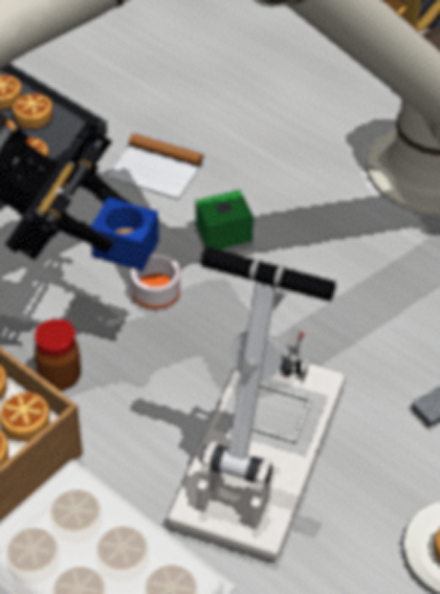

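Block is now cavity up in the hand (top crop (505,230), scene crop (125,225)). The bed outline shows at wrist (240,155). I refine the bed position from the wrist and top views.

Run:
```python
from h import *
w=Cam("wrist");w.save("w9.png",(180,110,350,225),4.6)
np.save("w9cam.npy",{k:v for k,v in w.d.items()},allow_pickle=True)
t=Cam("top"); t.save("t9.png",(225,210,295,275),9)
```

```text
(no output)
```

View pics/w9.png

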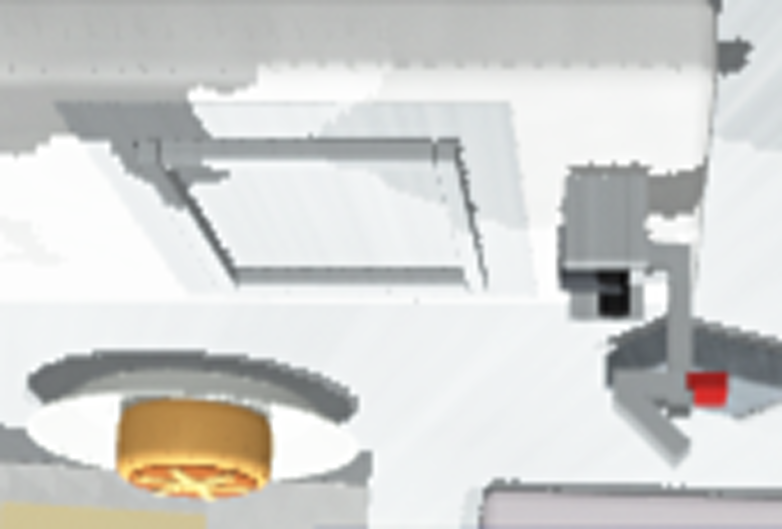

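View pics/t9.png

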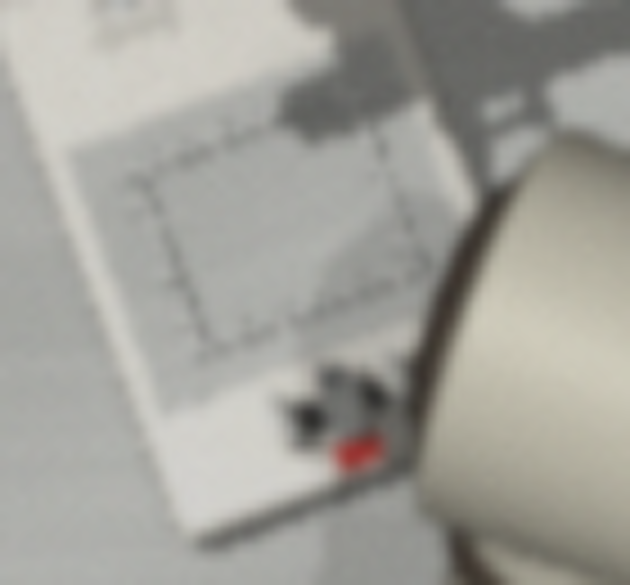

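Run:
```python
from h import *
w=Cam("wrist")
off=lambda p:(np.array(p)+.5)/4.6+np.array([180,110])-.5
pts=[((238,268),.03,(31.5,37.5)),((460,140),.03,(-36.5,-42.5)),((140,142),.03,(36.5,-42.5)),((238,282),.036,(31.5,37.5)),((486,286),.036,(-36.5,42.5)),((165,162),.036,(31.5,-37.5)),((713,2),.0,(-95,-70))]
W=[];L=[]
for p,z,l in pts:
    P=w.plane(off(p),z)[:2]; W.append(P); L.append(np.array(l)/1000)
    c=np.radians(20.9); M=np.array([[np.cos(c),-np.sin(c)],[np.sin(c),np.cos(c)]])
    print(l,P.round(4),"bed est",(P-M@L[-1]).round(4))
W=np.array(W[:6]);L=np.array(L[:6]); a,b=W-W.mean(0),L-L.mean(0)
th=np.arctan2((b[:,0]*a[:,1]-b[:,1]*a[:,0]).sum(),(b*a).sum()); M=np.array([[np.cos(th),-np.sin(th)],[np.sin(th),np.cos(th)]])
print("fit yaw",np.degrees(th),"bed",W.mean(0)-M@L.mean(0))
# top view base edges, subpixel via white mask lines
t=Cam("top"); hsv=cv2.cvtColor(t.im,cv2.COLOR_RGB2HSV)
# lip outline points from t9 crop (outer line?), scale 9 off (225,210)
of=lambda p:(np.array(p)+.5)/9+np.array([225,210])-.5
for p in [(140,182),(430,270),(207,348),(378,130)]: print(p,t.plane(of(p),.036)[:2].round(4))
```

```text
(31.5, 37.5) [0.5555 0.1681] bed est [0.5395 0.1219]
(-36.5, -42.5) [0.5202 0.0687] bed est [0.5392 0.1214]
(36.5, -42.5) [0.5882 0.0962] bed est [0.5389 0.1229]
(31.5, 37.5) [0.5561 0.1627] bed est [0.54   0.1164]
(-36.5, 42.5) [0.493  0.1414] bed est [0.5423 0.1147]
(31.5, -37.5) [0.5828 0.0915] bed est [0.54   0.1153]
(-95, -70) [0.4693 0.0411] bed est [0.533  0.1404]
fit yaw 21.29522783950171 bed [0.54000382 0.11869842]
(140, 182) [0.5534 0.1671]
(430, 270) [0.5208 0.0662]
(207, 348) [0.4944 0.1434]
(378, 130) [0.5707 0.0844]
```

Run:
```python
from h import *
w=Cam("wrist")
off=lambda p:(np.array(p)+.5)/4.6+np.array([180,110])-.5
L=[];W=[]
for p,l in [((238,268),(31.5,37.5)),((486,286),(-36.5,42.5)),((165,162),(31.5,-37.5)),((460,140),(-36.5,-42.5)),((433,160),(-31.5,-37.5)),((465,268),(-31.5,37.5))]:
    W.append(w.plane(off(p),.036)[:2]);L.append(np.array(l)/1000)
W=np.array(W);L=np.array(L); a,b=W-W.mean(0),L-L.mean(0)
th=np.arctan2((b[:,0]*a[:,1]-b[:,1]*a[:,0]).sum(),(b*a).sum()); M=np.array([[np.cos(th),-np.sin(th)],[np.sin(th),np.cos(th)]])
print("fit yaw",np.degrees(th),"bed",W.mean(0)-M@L.mean(0),"res mm",((W-W.mean(0))@M-b)*1000)
R=toolR(21,-62); yp=np.array([-np.sin(np.radians(21)),np.cos(np.radians(21)),0])
G=np.array([.539,.115,.14]); delta(G-.13*yp+[0,0,.02],R); delta(G,R)
```

```text
fit yaw 20.976743255082525 bed [0.54226211 0.11046135] res mm [[-2.48749731 -4.62767429]
 [ 1.42181578  3.51769996]
 [-0.74021497  4.59818833]
 [-0.55805216 -2.00632471]
 [ 1.55578488  3.34895772]
 [ 0.80816378 -4.83084702]]
shift cm [ 3.61 11.36 -4.03] rot [ 0.0016  0.0016 -0.0013] deg 0.1
shift cm [-1.05 23.5  -6.03] rot [ 0.0016  0.0016 -0.0013] deg 0.1
```

carry_out([
  [[1,3,-1,0,0,0],[2.3,7,-2.5,0,0,0],[3.5,11,-4,0,0,0],[2.8,13.5,-4.5,0,0,0],[1.2,17.5,-5.3,0,0,0],[0,21,-6,0,0,0],[-0.8,23,-6,0,0,0],[-1.05,23.5,-6,0,0,0],[-1.05,23.5,-6,0,0,0]],
])

```text
time_s: 19.35
tcp_pos: [0.5379, 0.1184, 0.1373]
ee_rot: [[-0.933, -0.317, 0.17], [-0.359, 0.823, -0.439], [-0.001, -0.471, -0.882]]
wrist_force: [0.1, -0.4, -3.7]
gripper_width: 0.666
```

Run:
```python
from h import *
st()
w=Cam("wrist");w.save("w10.png"); t=Cam("top"); t.save("t10.png",(200,160,310,280),5); s=Cam("scene"); s.save("s10.png",(260,220,400,400),3.2)
```

```text
t 19.35 G [0.5395 0.1142 0.1396] x [-0.933 -0.359 -0.001] a [-0.317  0.823 -0.471] F [ 0.1 -0.4 -3.7] w 0.666 j [ -4.1  37.7   7.7 -53.3 -95.1  38.1]
```

View pics/w10.png

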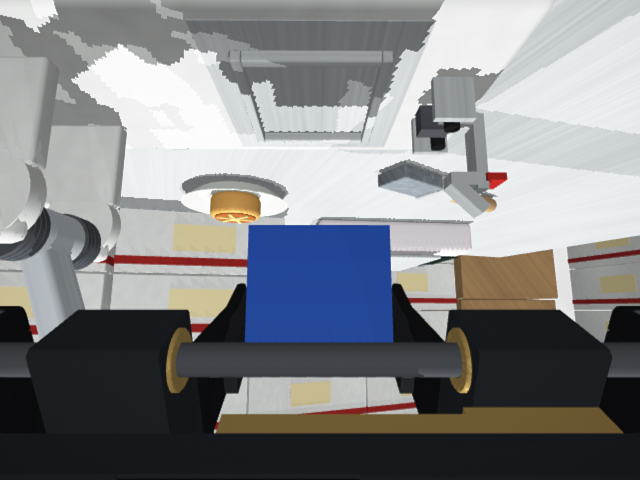

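View pics/t10.png

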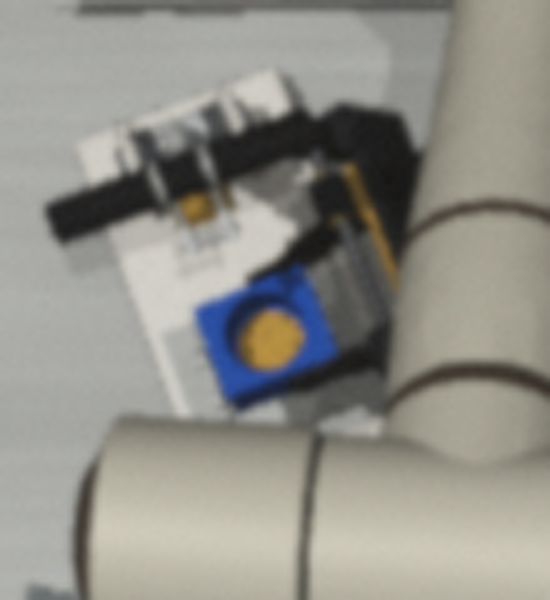

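View pics/s10.png

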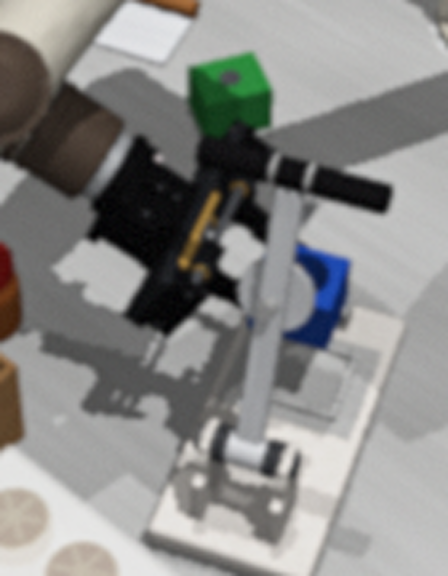

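The wrist view now shows the bed lips clearly, from (230,55) to (365,140), with the block above them. Zoom in to measure.

Run:
```python
from h import *
w=Cam("wrist");w.save("w11.png",(180,20,440,160),3)
```

```text
(no output)
```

View pics/w11.png

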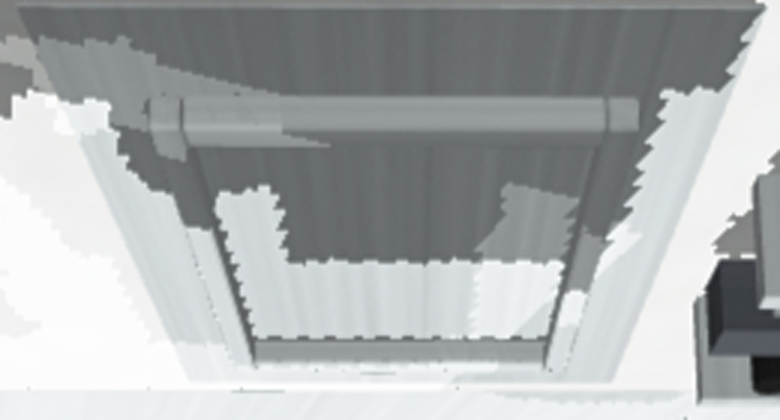

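Run:
```python
from h import *
w=Cam("wrist")
off=lambda p:(np.array(p)+.5)/3+np.array([180,20])-.5
L=[];W=[]
for p,l,z in [((253,338),(31.5,37.5),.03),((548,338),(-31.5,37.5),.03),((255,364),(31.5,37.5),.036),((546,364),(-31.5,37.5),.036),((148,97),(36.5,-42.5),.03),((638,97),(-36.5,-42.5),.03),((184,131),(31.5,-42.5),.036),((607,131),(-31.5,-42.5),.036),((190,146),(31.5,-37.5),.036),((601,146),(-31.5,-37.5),.036)]:
    W.append(w.plane(off(p),z)[:2]);L.append(np.array(l)/1000)
W=np.array(W);L=np.array(L); a,b=W-W.mean(0),L-L.mean(0)
th=np.arctan2((b[:,0]*a[:,1]-b[:,1]*a[:,0]).sum(),(b*a).sum()); M=np.array([[np.cos(th),-np.sin(th)],[np.sin(th),np.cos(th)]])
print("fit yaw",np.degrees(th),"bed",W.mean(0)-M@L.mean(0));print((((W-W.mean(0))@M-b)*1000).round(1))
# block near face bottom edge in wrist view: compare expectation
hsv=cv2.cvtColor(w.im,cv2.COLOR_RGB2HSV); m=cv2.inRange(hsv,(105,150,60),(125,255,255))
c=max(cv2.findContours(m,0,2)[0],key=cv2.contourArea); print(cv2.approxPolyDP(cv2.convexHull(c),4,True)[:,0].tolist())
s=sense();R=s["ee_rot"];G=s["tcp_pos"]-.005*R[:,1]
xp=-R[:,0]; yp=np.cross([0,0,1],xp)
for k in (27,29,31):
  print(k,w.proj([G+.0018*yp-.035*yp+sx*.029*xp-[0,0,k/1000] for sx in(1,-1)]).round(1).tolist())
# top: block top face corners
t=Cam("top");of=lambda p:(np.array(p)+.5)/5+np.array([200,160])-.5
P=np.array([t.plane(of(p),G[2]+.054-.029)[:2] for p in [(197,312),(300,266),(338,352),(235,395)]]); print("blk top",P.round(4),P.mean(0),"expected",G+.0018*yp)
```

```text
fit yaw 20.839133454528525 bed [0.54013743 0.12017885]
[[ 0.3 -0.4]
 [-0.2 -0.4]
 [-0.3 -0.4]
 [ 0.3 -0.5]
 [-0.1  1.2]
 [ 0.5  1.1]
 [-0.7  0.6]
 [ 0.4  0.5]
 [-0.9 -0.8]
 [ 0.7 -0.9]]
[[388, 226], [393, 341], [245, 341], [250, 225]]
27 [[246.8, 235.0], [387.6, 234.9]]
29 [[246.9, 230.2], [387.5, 230.2]]
31 [[247.1, 225.5], [387.3, 225.4]]
blk top [[0.5502 0.1538]
 [0.577  0.0937]
 [0.5252 0.0713]
 [0.5004 0.1312]] [0.53817989 0.11249619] expected [0.53888118 0.11568919 0.13913372]
```

carry_out([
  [[0.1,0.4,-1,0,0,0],[0.1,0.4,-3,0,0,0],[0.1,0.4,-5,0,0,0],[0.1,0.4,-6.3,0,0,0],[0.1,0.4,-6.8,0,0,0],[0.1,0.4,-6.8,0,0,0]],
])

```text
time_s: 20.4
tcp_pos: [0.5385, 0.123, 0.0685]
ee_rot: [[-0.933, -0.318, 0.168], [-0.359, 0.824, -0.438], [0.001, -0.469, -0.883]]
wrist_force: [-0.1, 0.6, -2.0]
gripper_width: 0.67
```

Run:
```python
from h import *
st()
w=Cam("wrist");w.save("w12.png",(160,60,480,300),2.5); s=Cam("scene"); s.save("s12.png",(290,270,400,400),4.5)
s=sense();R=s["ee_rot"];G=s["tcp_pos"]-.005*R[:,1]; xp=-R[:,0]; yp=np.cross([0,0,1],xp)
B=np.array([.5401,.1202])
print("lip top predicted px", w.proj([[*(B+a*xp[:2]+b*yp[:2]),.036] for a,b in ((.0315,-.0375),(-.0315,-.0375),(.0365,-.0425),(-.0365,-.0425))]).round(1).tolist())
```

```text
t 20.4 G [0.5401 0.1189 0.0709] x [-0.933 -0.359  0.001] a [-0.318  0.824 -0.469] F [-0.1  0.6 -2. ] w 0.67 j [ -3.7  43.1   6.2 -53.3 -90.8  43.4]
lip top predicted px [[238.3, 214.7], [393.2, 214.4], [223.0, 211.6], [408.3, 211.4]]
```

View pics/w12.png

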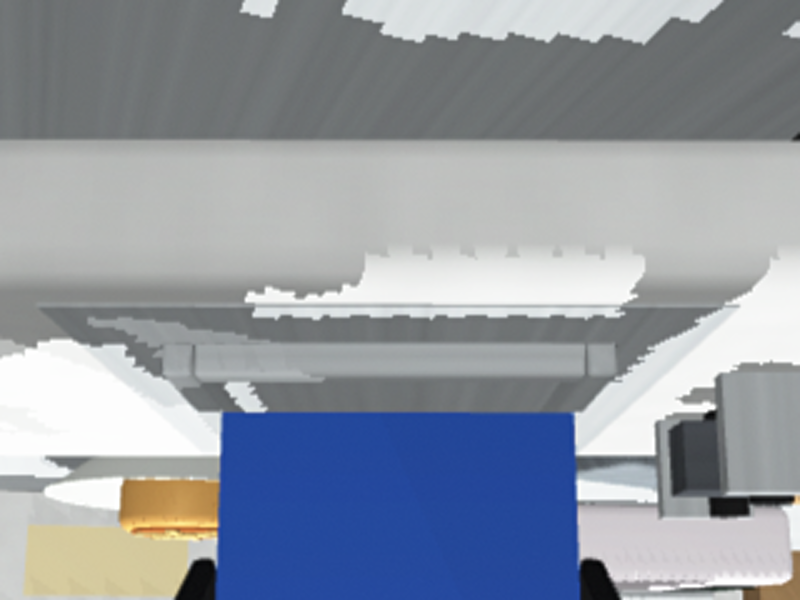

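View pics/s12.png

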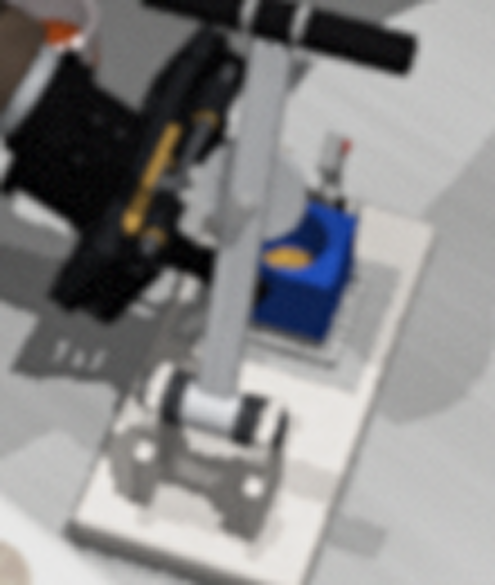

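Lip joints are at wrist crop x 194 and 587, block edges at 220 and 575, so the block needs about 1 mm more along press +x. I correct that and descend gently.

carry_out([
  [[0.12,-0.03,0,0,0,0],[0.12,-0.03,-0.2,0,0,0],[0.12,-0.03,-0.4,0,0,0],[0.12,-0.03,-0.6,0,0,0],[0.12,-0.03,-0.7,0,0,0],[0.12,-0.03,-0.7,0,0,0]],
])

```text
time_s: 21.25
tcp_pos: [0.5396, 0.1227, 0.0617]
ee_rot: [[-0.933, -0.318, 0.168], [-0.359, 0.824, -0.438], [0.001, -0.47, -0.883]]
wrist_force: [0.9, 0.6, -2.2]
gripper_width: 0.667
```

Run:
```python
from h import *
st(); w=Cam("wrist");w.save("w13.png",(160,60,480,300),2.5)
```

```text
t 21.25 G [0.5412 0.1186 0.0641] x [-0.933 -0.359  0.001] a [-0.318  0.824 -0.47 ] F [ 0.9  0.6 -2.2] w 0.667 j [ -3.7  43.8   6.3 -53.3 -90.4  43.9]
```

View pics/w13.png

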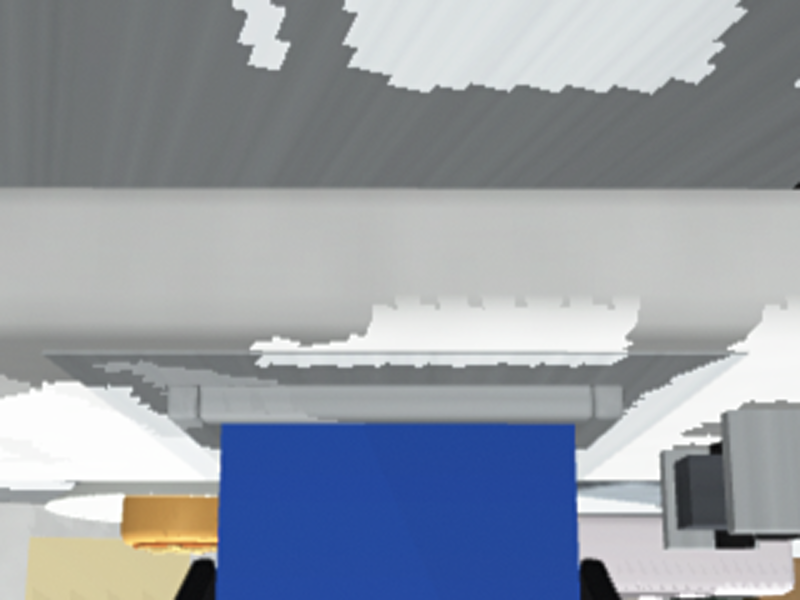

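Now centred (lip 200/592, block 220/575) and still force-free. Continue down.

carry_out([
  [[0,0,-0.15,0,0,0],[0,0,-0.3,0,0,0],[0,0,-0.3,0,0,0]],
])

```text
time_s: 21.68
tcp_pos: [0.5396, 0.1227, 0.0587]
ee_rot: [[-0.933, -0.318, 0.168], [-0.359, 0.824, -0.438], [0.001, -0.47, -0.883]]
wrist_force: [-0.2, -0.5, -1.9]
gripper_width: 0.669
```

carry_out([
  [[0,0,-0.1,0,0,0],[0,0,-0.15,0,0,0],[0,0,-0.15,0,0,0]],
])

```text
time_s: 22.05
tcp_pos: [0.5397, 0.1227, 0.0581]
ee_rot: [[-0.933, -0.318, 0.169], [-0.36, 0.824, -0.438], [-0.0, -0.469, -0.883]]
wrist_force: [-0.4, -1.0, 1.5]
gripper_width: 0.663
```

Contact at the height of the bed floor. Open a little and look before leaving.

carry_out([
  [[0,0,0,0,0,0],[0,0,0,0,0,0],[0,0,0,0,0,0],[0.6,-1.6,0.9,0,0,0],[1.5,-4,2.3,0,0,0],[2.9,-7.4,4.2,0,0,0],[4.5,-11.5,6.6,0,0,0],[4.5,-11.5,6.6,0,0,0]],
], fingers=45)

```text
time_s: 23.05
tcp_pos: [0.5869, 0.0034, 0.1253]
ee_rot: [[-0.935, -0.311, 0.172], [-0.356, 0.823, -0.442], [-0.004, -0.474, -0.88]]
wrist_force: [-0.7, 1.1, 0.6]
gripper_width: 0.825
```

Run:
```python
from h import *
st(); w=Cam("wrist");w.save("w14.png"); t=Cam("top"); t.save("t14.png",(200,160,310,280),5); s=Cam("scene"); s.save("s14.png",(290,270,400,400),4.5)
```

```text
t 23.05 G [ 0.5885 -0.0007  0.1276] x [-0.935 -0.356 -0.004] a [-0.311  0.823 -0.474] F [-0.7  1.1  0.6] w 0.825 j [ -12.3   44.3   19.   -49.3 -103.4   39.1]
```

View pics/w14.png

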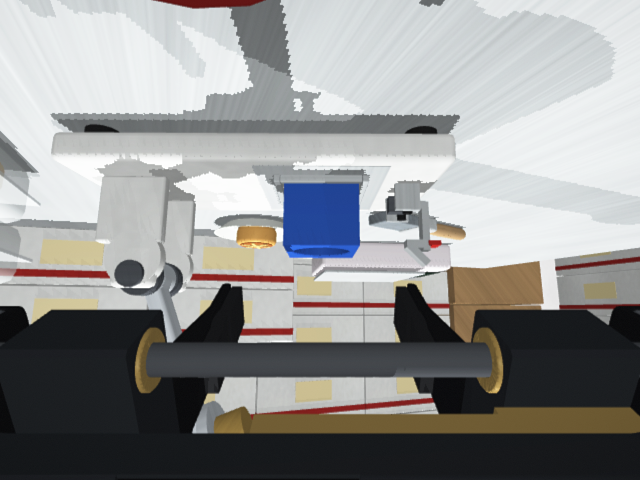

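View pics/t14.png

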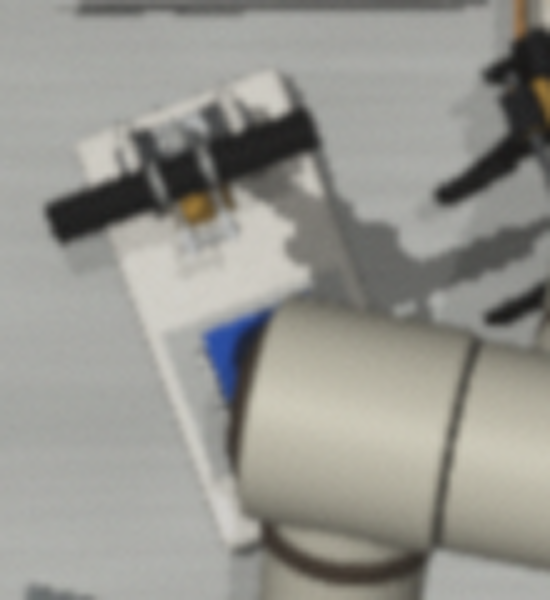

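View pics/s14.png

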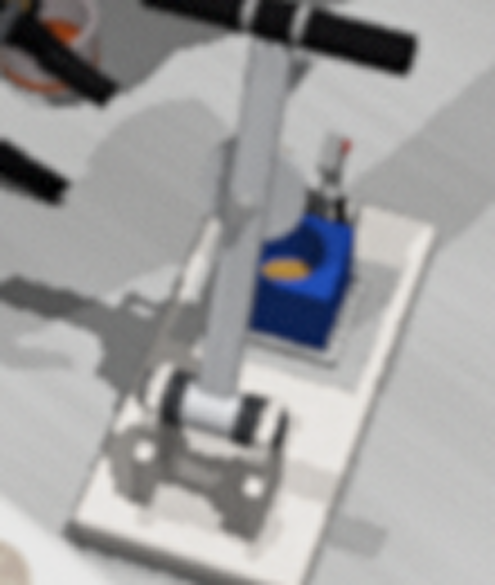

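Block sits in the bed: the wrist view shows it upright at (320,220) behind the near lip, cavity up, arm still up. I check the seat closely, then plan the pressing arc.

Run:
```python
from h import *
w=Cam("wrist");w.save("w15.png",(240,140,420,275),4.4)
B=np.array([.5401,.1202]); c=np.radians(20.84); xp=np.array([np.cos(c),np.sin(c)]);yp=np.array([-np.sin(c),np.cos(c)])
# cavity-rim corners of near top edge at z=.084
for p in [(285,250),(359,250)]: print(w.plane(p,.084))
print([ (B+a*xp-.035*yp).round(4) for a in(.029,-.029)])
R=toolR(20.84,0); s=sense()
print("rot to vertical",Ro.from_matrix(R@s["ee_rot"].T).as_rotvec().round(4))
for th in np.r_[0,.2,.4,.6,.8,1.0,1.1,1.15,1.17,1.2,1.235]:
    ph=1.2-th; P=np.r_[B+(.14-.25*np.cos(ph))*xp-.045*yp,.106+.25*np.sin(ph)+.026]; print(round(th,3),"TCP",P.round(4))
P0=np.r_[B+(.14-.25*np.cos(1.2))*xp-.045*yp,.365+.02]; print("shift to above",((P0-s["tcp_pos"])*100).round(2))
```

```text
[0.57200725 0.11069351 0.084     ]
[0.51818196 0.09061652 0.084     ]
[array([0.5797, 0.0978]), array([0.5254, 0.0772])]
rot to vertical [-1.0108 -0.3886 -0.0028]
0.0 TCP [0.6023 0.0957 0.365 ]
0.2 TCP [0.5607 0.0799 0.3424]
0.4 TCP [0.5242 0.066  0.3113]
0.6 TCP [0.4941 0.0545 0.2732]
0.8 TCP [0.4717 0.046  0.2294]
1.0 TCP [0.458  0.0408 0.1817]
1.1 TCP [0.4545 0.0395 0.157 ]
1.15 TCP [0.4536 0.0391 0.1445]
1.17 TCP [0.4534 0.0391 0.1395]
1.2 TCP [0.4533 0.039  0.132 ]
1.235 TCP [0.4534 0.0391 0.1233]
shift to above [ 1.82  8.76 26.19]
```

View pics/w15.png

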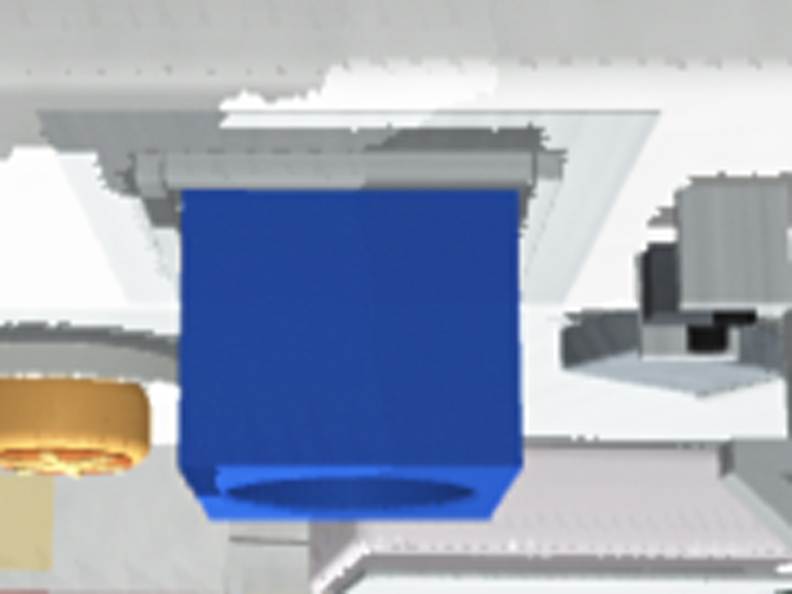

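Block stands level between the lips with even gaps at both ends (block 180–520, lip joints 165–535). Raising the closed fingers to above the bar's right wing.

carry_out([
  [[0,0,5,-0.1,-0.04,0],[0,0,10,-0.27,-0.105,0],[0,0,15,-0.44,-0.17,0],[0,0,20,-0.6,-0.23,0],[0.2,0.5,25,-0.77,-0.3,0],[0.5,2,28,-0.94,-0.36,0],[1,5,28,-1.01,-0.389,-0.003],[1.8,8.8,28,-1.01,-0.389,-0.003],[1.8,8.8,27,-1.01,-0.389,-0.003],[1.8,8.8,27,-1.01,-0.389,-0.003],[1.8,8.8,27,-1.01,-0.389,-0.003]],
], fingers=255)

```text
time_s: 24.62
tcp_pos: [0.6025, 0.0949, 0.3935]
ee_rot: [[-0.935, 0.001, 0.356], [-0.356, -0.0, -0.935], [-0.001, -1.0, 0.001]]
wrist_force: [-0.2, 0.5, 0.3]
gripper_width: 0.007
```

Run:
```python
from h import *
st(); w=Cam("wrist");w.save("w16.png"); s=Cam("scene"); s.save("s16.png",(240,130,420,400),2.2); t=Cam("top"); t.save("t16.png",(180,140,330,280),4.5)
print(sense()["tcp_pos"])
```

```text
t 24.62 G [0.6025 0.0949 0.3985] x [-0.935 -0.356 -0.001] a [ 0.001 -0.    -1.   ] F [-0.2  0.5  0.3] w 0.007 j [ 24.2  17.1  18.3   0.1 -91.1  -3.3]
[0.60274921 0.09483346 0.39388931]
```

View pics/w16.png

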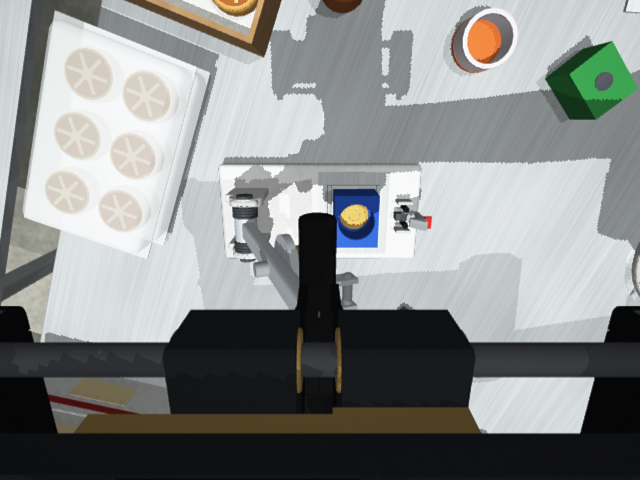

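View pics/s16.png

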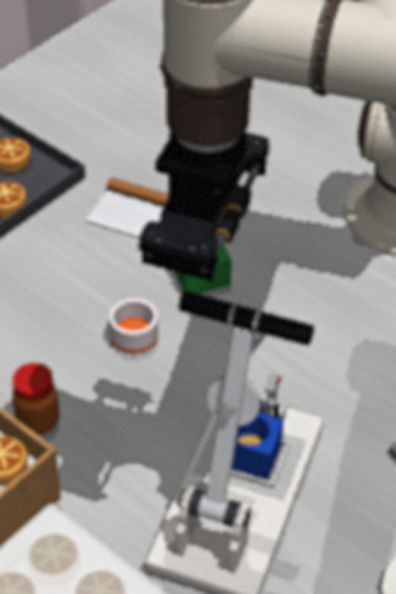

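View pics/t16.png

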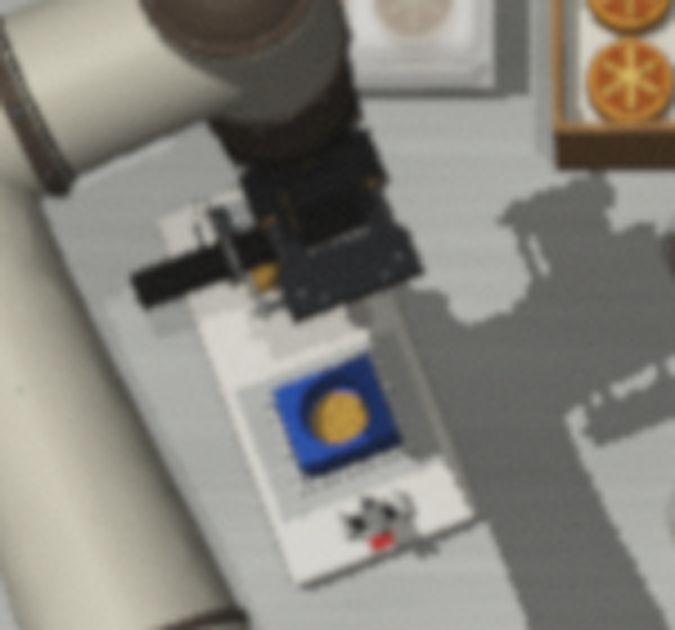

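The top view shows the block centred in the bed at crop (338,412); the wrist view shows the bar at x 317, right under the closed fingers at x 319. Touching down and starting the arc.

carry_out([
  [[0,0.08,-1.5,0,0,0],[0,0.08,-2.4,0,0,0],[0,0.08,-2.85,0,0,0],[-0.5,-0.1,-3.1,0,0,0],[-1.1,-0.33,-3.35,0,0,0],[-2.15,-0.73,-3.87,0,0,0],[-3.2,-1.1,-4.5,0,0,0],[-4.18,-1.5,-5.11,0,0,0]],
])

```text
time_s: 25.78
tcp_pos: [0.5602, 0.0805, 0.3426]
ee_rot: [[-0.934, 0.002, 0.357], [-0.357, 0.0, -0.934], [-0.002, -1.0, 0.001]]
wrist_force: [0.1, 1.1, -0.1]
gripper_width: 0.003
```

Run:
```python
from h import *
st(); w=Cam("wrist");w.save("w17.png"); print(sense()["tcp_pos"])
```

```text
t 25.77 G [0.5602 0.0805 0.3476] x [-0.934 -0.357 -0.002] a [ 0.002  0.    -1.   ] F [ 0.1  1.1 -0.1] w 0.003 j [ 24.6  12.7   5.4   0.  -82.6  -3.7]
[0.55881332 0.08006182 0.34209305]
```

View pics/w17.png

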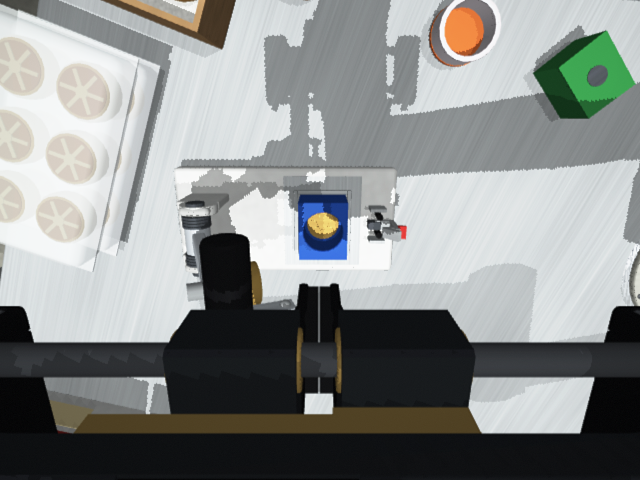

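The fingers slid over the bar: the arm is still up, at wrist (225,275). Straight down has poor purchase at this angle, so I'll push along the arc with the tool tilted and turning with the arm. First back up behind the bar.

```bash
cat > arc.py <<'E'
from h import *
B=np.array([.5401,.1202]); c=np.radians(20.84); xp=np.array([np.cos(c),np.sin(c),0]);yp=np.array([-np.sin(c),np.cos(c),0]);ez=np.array([0,0,1.])
def pose(th,back=0.,cap=.785,lead=0.):
    ph=1.2-th; bar=np.r_[B,0]+(.14-.25*np.cos(ph))*xp-.045*yp+(.106+.25*np.sin(ph))*ez
    tau=min(ph,cap); a=-np.sin(tau)*xp-np.cos(tau)*ez; x=-np.cos(tau)*xp+np.sin(tau)*ez
    R=np.column_stack([x,a,np.cross(x,a)])
    return bar-(.026+back)*a, R
def rows(ths,T0,R0,**k):
    for th in ths:
        T,R=pose(th,**k); print(round(th,3),((T-T0)*100).round(2).tolist(),Ro.from_matrix(R@R0.T).as_rotvec().round(3).tolist())
E
python3 - <<'E'
from arc import *
s=sense(); rows([0],s["tcp_pos"],s["ee_rot"],back=.02)
E
```

```text
0 [7.39, 2.72, 2.95] [-0.28, 0.734, -0.001]
```

carry_out([
  [[0,0,3,0,0,0],[0,0,7,-0.03,0.08,0],[2,0.7,8,-0.09,0.24,0],[4,1.5,8,-0.15,0.4,0],[6,2.2,7,-0.21,0.56,0],[7.4,2.7,5,-0.28,0.734,0],[7.4,2.7,3,-0.28,0.734,0],[7.4,2.7,3,-0.28,0.734,0]],
])

```text
time_s: 26.82
tcp_pos: [0.6361, 0.1082, 0.3667]
ee_rot: [[-0.654, -0.667, 0.357], [-0.249, -0.256, -0.934], [0.714, -0.7, 0.001]]
wrist_force: [-0.7, -0.0, 2.9]
gripper_width: 0.009
```

Run:
```python
from arc import *
st(); w=Cam("wrist");w.save("w18.png"); s=Cam("scene"); s.save("s18.png",(240,130,420,400),2.2)
s=sense(); print(s["tcp_pos"]); rows(np.arange(0,1.01,.1),s["tcp_pos"],s["ee_rot"])
```

```text
t 26.82 G [0.6395 0.1095 0.3702] x [-0.654 -0.249  0.714] a [-0.667 -0.256 -0.7  ] F [-0.7 -0.   2.9] w 0.009 j [  23.2   50.6   60.9   -2.8 -145.9   -4. ]
[0.63422747 0.1069105  0.37689658]
0.0 [-1.48, -0.47, -1.95] [-0.001, 0.008, -0.001]
0.1 [-3.61, -1.28, -2.97] [-0.001, 0.008, -0.001]
0.2 [-5.63, -2.05, -4.21] [-0.001, 0.008, -0.001]
0.3 [-7.53, -2.77, -5.67] [-0.001, 0.008, -0.001]
0.4 [-9.29, -3.44, -7.32] [-0.001, 0.008, -0.001]
0.5 [-11.03, -4.1, -9.0] [0.03, -0.071, -0.001]
0.6 [-12.64, -4.71, -10.83] [0.065, -0.165, -0.001]
0.7 [-14.07, -5.26, -12.82] [0.101, -0.258, -0.001]
0.8 [-15.3, -5.73, -14.96] [0.136, -0.352, -0.0]
0.9 [-16.33, -6.12, -17.22] [0.172, -0.445, -0.0]
1.0 [-17.14, -6.43, -19.57] [0.208, -0.539, -0.0]
```

View pics/w18.png

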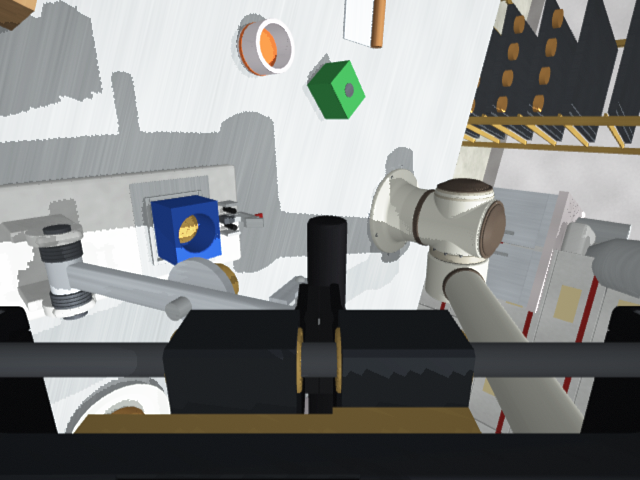

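View pics/s18.png

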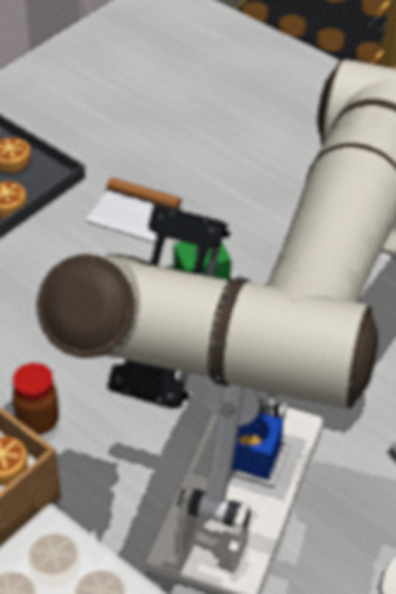

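carry_out([
  [[0,0,0,0,0,0],[0,0,0,0,0,0]],
])

```text
time_s: 27.18
tcp_pos: [0.6336, 0.1071, 0.3771]
ee_rot: [[-0.667, -0.654, 0.357], [-0.255, -0.25, -0.934], [0.7, -0.714, -0.0]]
wrist_force: [0.1, -0.5, -0.1]
gripper_width: 0.008
```

Run:
```python
from arc import *
st(); s=sense(); print(s["tcp_pos"],s["joint_velocities"].round(1)); rows(np.arange(0,1.01,.1),s["tcp_pos"],s["ee_rot"])
```

```text
t 27.18 G [0.6369 0.1084 0.3807] x [-0.667 -0.255  0.7  ] a [-0.654 -0.25  -0.714] F [ 0.1 -0.5 -0.1] w 0.008 j [  23.2   49.7   61.2   -2.8 -145.9   -4. ]
[0.63363441 0.10711648 0.37713168] [ 0.   1.6 -1.1 -0.3  0.1  0.1]
0.0 [-1.42, -0.49, -1.97] [-0.003, 0.009, -0.001]
0.1 [-3.55, -1.3, -2.99] [-0.003, 0.009, -0.001]
0.2 [-5.57, -2.07, -4.24] [-0.003, 0.009, -0.001]
0.3 [-7.47, -2.79, -5.69] [-0.003, 0.009, -0.001]
0.4 [-9.23, -3.46, -7.34] [-0.003, 0.009, -0.001]
0.5 [-10.97, -4.12, -9.02] [0.027, -0.071, -0.001]
0.6 [-12.58, -4.73, -10.85] [0.063, -0.164, -0.001]
0.7 [-14.01, -5.28, -12.85] [0.098, -0.258, -0.001]
0.8 [-15.24, -5.75, -14.98] [0.134, -0.351, -0.001]
0.9 [-16.27, -6.14, -17.24] [0.169, -0.445, -0.001]
1.0 [-17.08, -6.45, -19.6] [0.205, -0.538, -0.001]
```

carry_out([
  [[-0.7,-0.25,-1,0,0,0],[-1.42,-0.49,-1.97,0,0,0],[-2.1,-0.75,-2.3,0,0,0],[-2.8,-1.0,-2.63,0,0,0],[-3.55,-1.3,-2.99,0,0,0],[-4.2,-1.55,-3.4,0,0,0],[-4.9,-1.8,-3.8,0,0,0],[-5.57,-2.07,-4.24,0,0,0]],
])

```text
time_s: 28.18
tcp_pos: [0.578, 0.0863, 0.3336]
ee_rot: [[-0.664, -0.657, 0.357], [-0.253, -0.252, -0.934], [0.704, -0.71, 0.001]]
wrist_force: [0.1, 0.7, 4.4]
gripper_width: 0.002
```

Run:
```python
from arc import *
st(); w=Cam("wrist");w.save("w19.png")
s=sense(); print(s["tcp_pos"]);rows([.2],s["tcp_pos"],s["ee_rot"])
```

```text
t 28.18 G [0.5812 0.0876 0.3372] x [-0.664 -0.253  0.704] a [-0.657 -0.252 -0.71 ] F [0.1 0.7 4.4] w 0.002 j [  23.4   40.4   36.8   -2.2 -131.1   -3.3]
[0.57754919 0.08627679 0.33311788]
0.2 [0.03, 0.02, 0.16] [-0.001, 0.004, -0.002]
```

View pics/w19.png

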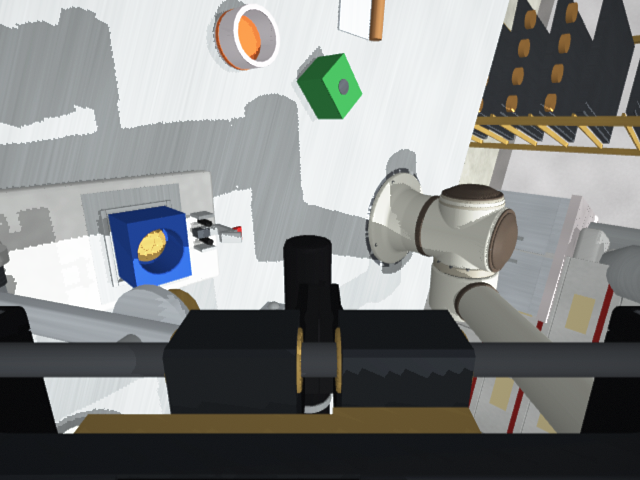

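The arm follows now: bar at wrist (307,265) under the fingers at x 320, about 6 mm off centre. I shift the tool a little to recentre and carry on.

Run:
```python
from arc import *
s=sense(); R=s["ee_rot"]; T0=s["tcp_pos"]
def pr(ths,off):
    for th in ths:
        T,Rt=pose(th); T=T-off*Rt[:,0]; print(round(th,3),((T-T0)*100).round(2).tolist(),Ro.from_matrix(Rt@R.T).as_rotvec().round(3).tolist())
pr([.2],.002);pr([.25,.3,.35,.4,.45,.5,.55,.6],.004)
```

```text
0.2 [0.17, 0.07, 0.02] [-0.001, 0.004, -0.002]
0.25 [-0.67, -0.25, -0.82] [-0.001, 0.004, -0.002]
0.3 [-1.6, -0.61, -1.57] [-0.001, 0.004, -0.002]
0.35 [-2.5, -0.95, -2.37] [-0.001, 0.004, -0.002]
0.4 [-3.36, -1.27, -3.22] [-0.001, 0.004, -0.002]
0.45 [-4.23, -1.61, -4.04] [0.011, -0.029, -0.002]
0.5 [-5.08, -1.93, -4.88] [0.029, -0.076, -0.002]
0.55 [-5.89, -2.24, -5.75] [0.047, -0.122, -0.002]
0.6 [-6.66, -2.53, -6.68] [0.065, -0.169, -0.002]
```

carry_out([
  [[-0.3,-0.1,-0.4,0,0,0],[-0.67,-0.25,-0.82,0,0,0],[-1.15,-0.43,-1.2,0,0,0],[-1.6,-0.61,-1.57,0,0,0],[-2.05,-0.78,-1.97,0,0,0],[-2.5,-0.95,-2.37,0,0,0],[-2.93,-1.11,-2.8,0,0,0],[-3.36,-1.27,-3.22,0,0,0]],
])

```text
time_s: 29.22
tcp_pos: [0.5453, 0.0742, 0.2974]
ee_rot: [[-0.661, -0.66, 0.357], [-0.253, -0.252, -0.934], [0.706, -0.708, 0.0]]
wrist_force: [1.5, 0.7, 3.2]
gripper_width: 0.006
```

Run:
```python
from arc import *
st(); w=Cam("wrist");w.save("w20.png")
s=sense(); print(s["tcp_pos"]);rows([.4],s["tcp_pos"],s["ee_rot"])
```

```text
t 29.23 G [0.5486 0.0755 0.3009] x [-0.661 -0.253  0.706] a [-0.66  -0.252 -0.708] F [1.5 0.7 3.2] w 0.006 j [  23.5   37.    25.5   -2.2 -123.3   -3.1]
[0.54486583 0.07412518 0.29700585]
0.4 [-0.35, -0.16, 0.67] [-0.0, -0.0, -0.001]
```

View pics/w20.png

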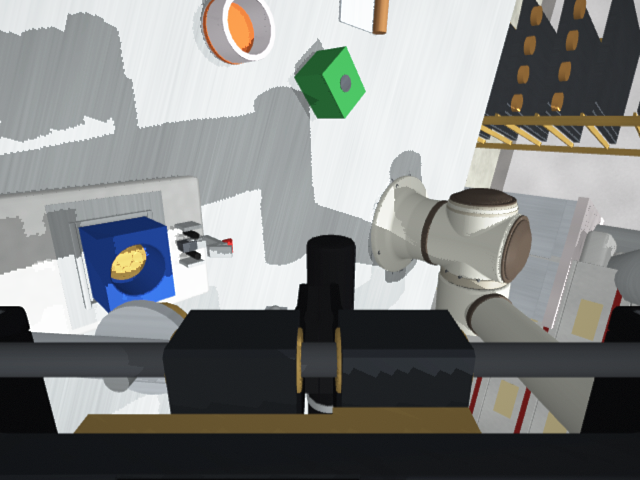

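Run:
```python
from arc import *
s=sense(); R=s["ee_rot"]; T0=s["tcp_pos"]
for th in [.4,.45,.5,.55,.6,.65,.7]:
        T,Rt=pose(th); T=T-.003*Rt[:,0]; print(round(th,3),((T-T0)*100).round(2).tolist(),Ro.from_matrix(Rt@R.T).as_rotvec().round(3).tolist())
```

```text
0.4 [-0.15, -0.08, 0.46] [-0.0, -0.0, -0.001]
0.45 [-1.03, -0.42, -0.36] [0.012, -0.033, -0.001]
0.5 [-1.88, -0.74, -1.2] [0.03, -0.08, -0.001]
0.55 [-2.7, -1.05, -2.08] [0.048, -0.126, -0.001]
0.6 [-3.47, -1.35, -3.01] [0.066, -0.173, -0.001]
0.65 [-4.2, -1.63, -3.97] [0.084, -0.22, -0.001]
0.7 [-4.88, -1.89, -4.98] [0.101, -0.266, -0.001]
```

carry_out([
  [[-0.5,-0.2,0,0.005,-0.015,0],[-1.03,-0.42,-0.36,0.012,-0.033,0],[-1.45,-0.58,-0.78,0.021,-0.056,0],[-1.88,-0.74,-1.2,0.03,-0.08,0],[-2.3,-0.9,-1.64,0.039,-0.103,0],[-2.7,-1.05,-2.08,0.048,-0.126,0],[-3.1,-1.2,-2.55,0.057,-0.15,0],[-3.47,-1.35,-3.01,0.066,-0.173,0]],
])

```text
time_s: 30.28
tcp_pos: [0.5111, 0.0611, 0.2675]
ee_rot: [[-0.774, -0.523, 0.357], [-0.296, -0.2, -0.934], [0.56, -0.828, -0.0]]
wrist_force: [1.9, 1.3, 1.4]
gripper_width: 0.005
```

Run:
```python
from arc import *
st(); w=Cam("wrist");w.save("w21.png")
s=sense(); print(s["tcp_pos"]);T0=s["tcp_pos"];R=s["ee_rot"]
for th in [.6,.65,.7,.75,.8,.85,.9]:
        T,Rt=pose(th); T=T-.003*Rt[:,0]; print(round(th,3),((T-T0)*100).round(2).tolist(),Ro.from_matrix(Rt@R.T).as_rotvec().round(3).tolist())
```

```text
t 30.27 G [0.5138 0.0621 0.2716] x [-0.774 -0.296  0.56 ] a [-0.523 -0.2   -0.828] F [1.9 1.3 1.4] w 0.005 j [  23.8   28.2   11.    -1.7 -106.8   -2.9]
[0.51034186 0.06082318 0.26775538]
0.6 [-0.02, -0.02, -0.08] [-0.002, 0.005, -0.001]
0.65 [-0.75, -0.3, -1.05] [0.015, -0.042, -0.001]
0.7 [-1.43, -0.56, -2.05] [0.033, -0.088, -0.001]
0.75 [-2.07, -0.8, -3.09] [0.051, -0.135, -0.001]
0.8 [-2.65, -1.02, -4.16] [0.069, -0.182, -0.001]
0.85 [-3.19, -1.22, -5.26] [0.087, -0.229, -0.001]
0.9 [-3.67, -1.41, -6.39] [0.105, -0.275, -0.001]
```

View pics/w21.png

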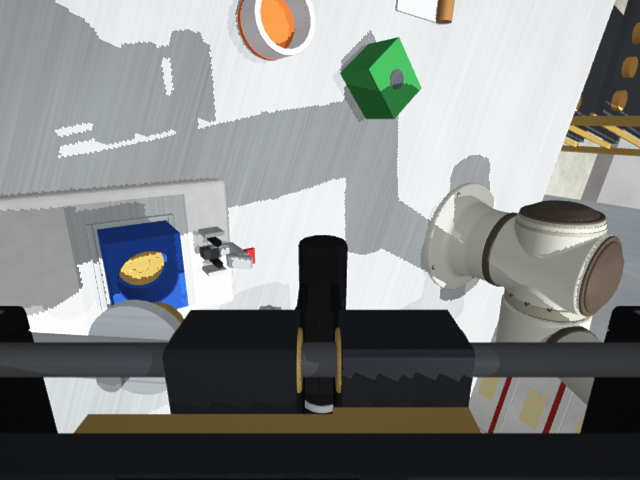

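Bar centred at x 322 under the fingers. Continue.

carry_out([
  [[-0.38,-0.15,-0.55,0.008,-0.02,0],[-0.75,-0.3,-1.05,0.015,-0.042,0],[-1.1,-0.43,-1.55,0.024,-0.065,0],[-1.43,-0.56,-2.05,0.033,-0.088,0],[-1.75,-0.68,-2.57,0.042,-0.11,0],[-2.07,-0.8,-3.09,0.051,-0.135,0],[-2.36,-0.91,-3.62,0.06,-0.158,0],[-2.65,-1.02,-4.16,0.069,-0.182,0],[-2.92,-1.12,-4.7,0.078,-0.205,0],[-3.19,-1.22,-5.26,0.087,-0.229,0],[-3.43,-1.32,-5.8,0.096,-0.252,0],[-3.67,-1.41,-6.39,0.105,-0.275,0]],
])

```text
time_s: 31.82
tcp_pos: [0.4737, 0.0466, 0.2037]
ee_rot: [[-0.892, -0.279, 0.357], [-0.341, -0.107, -0.934], [0.299, -0.954, 0.0]]
wrist_force: [-2.3, 1.6, 4.7]
gripper_width: 0.007
```

Run:
```python
from arc import *
st(); w=Cam("wrist");w.save("w22.png")
s=sense(); print(s["tcp_pos"]);T0=s["tcp_pos"];R=s["ee_rot"]
for th in [.9,.95,1.,1.05,1.1,1.15,1.17,1.2,1.22]:
        T,Rt=pose(th); T=T-.003*Rt[:,0]; print(round(th,3),((T-T0)*100).round(2).tolist(),Ro.from_matrix(Rt@R.T).as_rotvec().round(3).tolist())
```

```text
t 31.82 G [0.4751 0.0472 0.2085] x [-0.892 -0.341  0.299] a [-0.279 -0.107 -0.954] F [-2.3  1.6  4.7] w 0.007 j [ 24.5  17.5  -9.5  -1.1 -80.3  -3.2]
[0.47328806 0.0464751  0.20324686]
0.9 [0.03, 0.03, 0.06] [0.001, -0.002, -0.001]
0.95 [-0.4, -0.14, -1.09] [0.018, -0.049, -0.001]
1.0 [-0.77, -0.28, -2.27] [0.036, -0.096, -0.001]
1.05 [-1.1, -0.4, -3.46] [0.054, -0.142, -0.001]
1.1 [-1.36, -0.5, -4.67] [0.072, -0.189, -0.001]
1.15 [-1.57, -0.58, -5.89] [0.09, -0.236, -0.001]
1.17 [-1.63, -0.61, -6.38] [0.097, -0.255, -0.001]
1.2 [-1.72, -0.64, -7.12] [0.108, -0.283, -0.001]
1.22 [-1.76, -0.66, -7.62] [0.115, -0.301, -0.001]
```

View pics/w22.png

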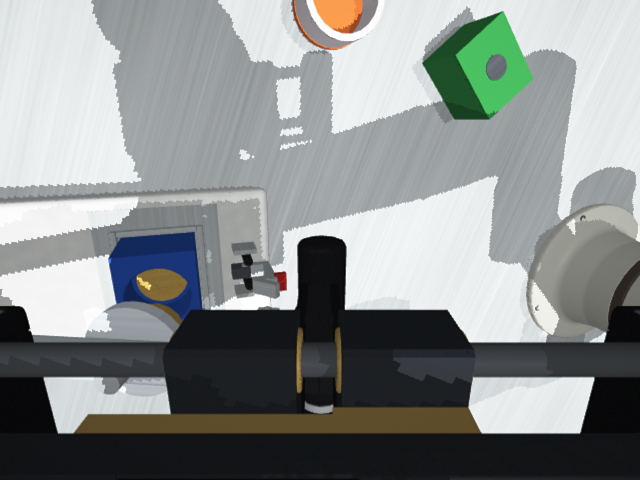

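Still centred (bar x 321). Down to 1.13, just short of the catch range.

carry_out([
  [[-0.2,-0.07,-0.55,0.009,-0.024,0],[-0.4,-0.14,-1.09,0.018,-0.049,0],[-0.6,-0.21,-1.68,0.027,-0.072,0],[-0.77,-0.28,-2.27,0.036,-0.096,0],[-0.94,-0.34,-2.87,0.045,-0.119,0],[-1.1,-0.4,-3.46,0.054,-0.142,0],[-1.24,-0.45,-4.07,0.063,-0.166,0],[-1.36,-0.5,-4.67,0.072,-0.189,0],[-1.45,-0.54,-5.1,0.079,-0.207,0],[-1.49,-0.55,-5.4,0.083,-0.217,0],[-1.49,-0.55,-5.4,0.083,-0.217,0]],
])

```text
time_s: 33.25
tcp_pos: [0.4591, 0.0409, 0.15]
ee_rot: [[-0.932, -0.067, 0.357], [-0.356, -0.026, -0.934], [0.072, -0.997, 0.001]]
wrist_force: [-2.0, 0.8, 5.8]
gripper_width: 0.003
```

Run:
```python
from arc import *
st(); w=Cam("wrist");w.save("w23.png"); sc=Cam("scene"); sc.save("s23.png",(260,180,420,400),2.7)
s=sense(); print(s["tcp_pos"]);T0=s["tcp_pos"];R=s["ee_rot"]
for th in [1.13,1.15,1.17,1.2,1.22]:
        T,Rt=pose(th); T=T-.003*Rt[:,0]; print(round(th,3),((T-T0)*100).round(2).tolist(),Ro.from_matrix(Rt@R.T).as_rotvec().round(3).tolist())
```

```text
t 33.25 G [0.4595 0.041  0.155 ] x [-0.932 -0.356  0.072] a [-0.067 -0.026 -0.997] F [-2.   0.8  5.8] w 0.003 j [ 25.2  11.7 -24.3  -0.3 -58.1  -4.1]
[0.45915165 0.0408865  0.15003826]
1.13 [-0.08, 0.01, -0.08] [0.001, -0.002, -0.001]
1.15 [-0.15, -0.02, -0.57] [0.009, -0.021, -0.001]
1.17 [-0.22, -0.05, -1.06] [0.016, -0.039, -0.001]
1.2 [-0.3, -0.08, -1.8] [0.026, -0.067, -0.001]
1.22 [-0.35, -0.1, -2.3] [0.034, -0.086, -0.001]
```

View pics/w23.png

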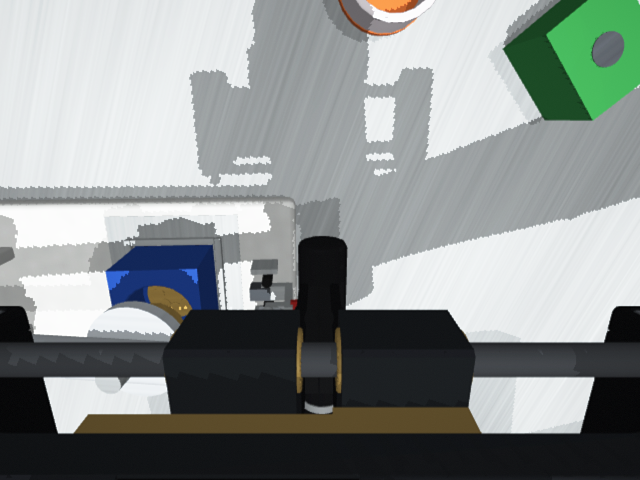

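View pics/s23.png

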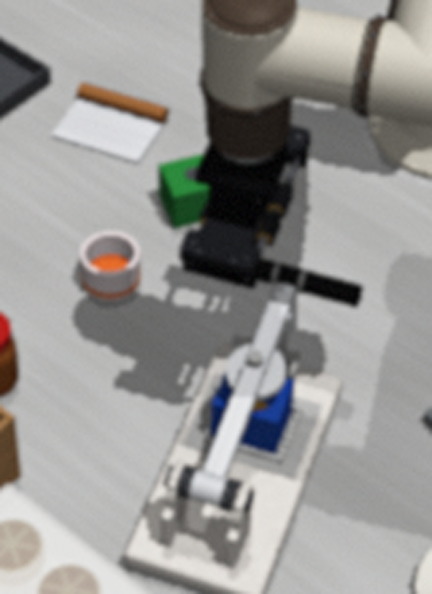

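Force about 6 N, stamp entering the cavity. Now small steps, watching the force.

carry_out([
  [[-0.08,0,-0.2,0,0,0],[-0.1,0,-0.4,0.005,-0.01,0],[-0.15,-0.02,-0.57,0.009,-0.021,0]],
])

```text
time_s: 33.72
tcp_pos: [0.4582, 0.0406, 0.1444]
ee_rot: [[-0.933, -0.045, 0.357], [-0.357, -0.017, -0.934], [0.048, -0.999, 0.0]]
wrist_force: [-1.1, -0.3, 5.1]
gripper_width: 0.002
```

carry_out([
  [[0,0,-0.15,0,0,0],[0,0,-0.3,0,0,0]],
])

```text
time_s: 33.98
tcp_pos: [0.4577, 0.0404, 0.1414]
ee_rot: [[-0.933, -0.046, 0.357], [-0.357, -0.018, -0.934], [0.05, -0.999, 0.0]]
wrist_force: [-1.4, -0.6, 6.0]
gripper_width: 0.006
```

carry_out([
  [[0,0,-0.1,0,0,0],[0,0,-0.2,0,0,0]],
])

```text
time_s: 34.22
tcp_pos: [0.4574, 0.0403, 0.1392]
ee_rot: [[-0.933, -0.047, 0.357], [-0.357, -0.018, -0.934], [0.051, -0.999, 0.0]]
wrist_force: [-2.7, -0.8, 6.0]
gripper_width: 0.009
```

carry_out([
  [[0,0,-0.1,0,0,0],[0,0,-0.15,0,0,0]],
])

```text
time_s: 34.48
tcp_pos: [0.4571, 0.0401, 0.1376]
ee_rot: [[-0.933, -0.048, 0.357], [-0.356, -0.018, -0.934], [0.051, -0.999, 0.0]]
wrist_force: [-1.4, -0.3, 6.0]
gripper_width: 0.004
```

carry_out([
  [[0,0,-0.1,0,0,0],[0,0,-0.15,0,0,0]],
])

```text
time_s: 34.72
tcp_pos: [0.4569, 0.0401, 0.1361]
ee_rot: [[-0.933, -0.048, 0.357], [-0.356, -0.019, -0.934], [0.052, -0.999, 0.0]]
wrist_force: [-2.7, -1.9, 6.0]
gripper_width: 0.004
```

carry_out([
  [[0,0,-0.1,0,0,0],[0,0,-0.15,0,0,0]],
])

```text
time_s: 34.98
tcp_pos: [0.4568, 0.04, 0.1351]
ee_rot: [[-0.933, -0.048, 0.357], [-0.357, -0.019, -0.934], [0.052, -0.999, 0.0]]
wrist_force: [-5.5, -1.0, 10.7]
gripper_width: 0.003
```

carry_out([
  [[0,0,-0.1,0,0,0],[0,0,-0.15,0,0,0]],
])

```text
time_s: 35.22
tcp_pos: [0.4566, 0.0399, 0.1339]
ee_rot: [[-0.933, -0.049, 0.357], [-0.357, -0.019, -0.934], [0.052, -0.999, 0.0]]
wrist_force: [-6.1, -0.0, 11.8]
gripper_width: 0.005
```

Run:
```python
from arc import *
st(); w=Cam("wrist");w.save("w24.png"); sc=Cam("scene"); sc.save("s24.png",(300,220,400,400),3.3)
```

```text
t 35.23 G [0.4569 0.04   0.1389] x [-0.933 -0.357  0.052] a [-0.049 -0.019 -0.999] F [-6.1 -0.  11.8] w 0.005 j [ 25.3  12.  -26.6  -0.2 -54.3  -4.2]
```

View pics/w24.png

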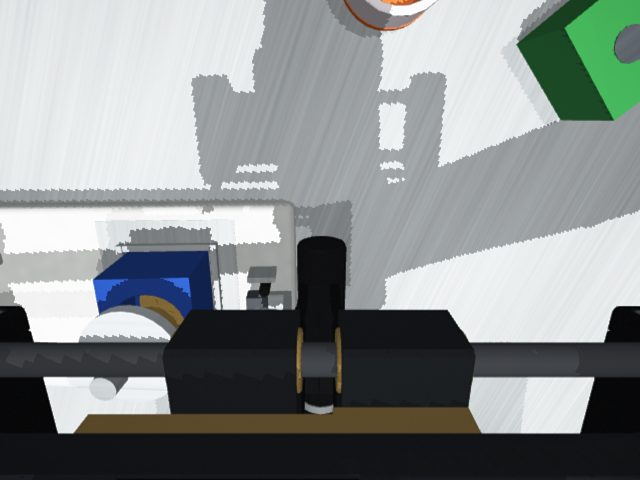

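View pics/s24.png

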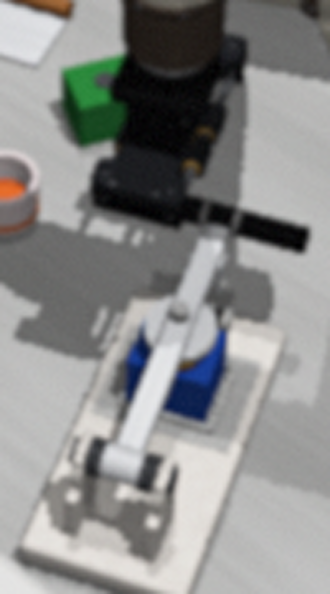

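Force rose to 11.8 N: the hook is being pushed aside. Millimetre steps now.

carry_out([
  [[0,0,-0.1,0,0,0],[0,0,-0.1,0,0,0]],
])

```text
time_s: 35.58
tcp_pos: [0.4565, 0.0399, 0.1328]
ee_rot: [[-0.933, -0.049, 0.357], [-0.357, -0.019, -0.934], [0.053, -0.999, 0.0]]
wrist_force: [-5.4, 0.3, 12.2]
gripper_width: 0.007
```

carry_out([
  [[0,0,-0.1,0,0,0],[0,0,-0.1,0,0,0]],
])

```text
time_s: 35.83
tcp_pos: [0.4564, 0.0398, 0.1319]
ee_rot: [[-0.933, -0.049, 0.357], [-0.357, -0.019, -0.934], [0.053, -0.999, 0.0]]
wrist_force: [-5.4, -0.8, 12.2]
gripper_width: 0.004
```

carry_out([
  [[0,0,-0.1,0,0,0],[0,0,-0.1,0,0,0]],
])

```text
time_s: 36.08
tcp_pos: [0.4563, 0.0398, 0.131]
ee_rot: [[-0.933, -0.049, 0.357], [-0.357, -0.019, -0.934], [0.053, -0.999, 0.0]]
wrist_force: [-4.9, -0.4, 13.8]
gripper_width: 0.008
```

carry_out([
  [[0,0,-0.1,0,0,0],[0,0,-0.1,0,0,0]],
])

```text
time_s: 36.33
tcp_pos: [0.4562, 0.0398, 0.1301]
ee_rot: [[-0.933, -0.05, 0.357], [-0.357, -0.019, -0.934], [0.053, -0.999, 0.0]]
wrist_force: [-7.5, -0.6, 13.3]
gripper_width: 0.006
```

carry_out([
  [[0,0,-0.1,0,0,0],[0,0,-0.1,0,0,0]],
])

```text
time_s: 36.58
tcp_pos: [0.4561, 0.0397, 0.1292]
ee_rot: [[-0.933, -0.05, 0.357], [-0.357, -0.02, -0.934], [0.054, -0.999, 0.0]]
wrist_force: [-6.5, -0.9, 14.9]
gripper_width: 0.006
```

carry_out([
  [[0,0,-0.1,0,0,0],[0,0,-0.1,0,0,0]],
])

```text
time_s: 36.83
tcp_pos: [0.456, 0.0396, 0.1284]
ee_rot: [[-0.933, -0.05, 0.357], [-0.357, -0.02, -0.934], [0.054, -0.999, 0.001]]
wrist_force: [-8.4, 0.2, 15.7]
gripper_width: 0.006
```

carry_out([
  [[0,0,-0.1,0,0,0],[0,0,-0.1,0,0,0]],
])

```text
time_s: 37.08
tcp_pos: [0.4558, 0.0396, 0.1268]
ee_rot: [[-0.933, -0.05, 0.357], [-0.356, -0.02, -0.934], [0.054, -0.999, 0.0]]
wrist_force: [-6.1, -1.3, 13.0]
gripper_width: 0.007
```

carry_out([
  [[0,0,-0.1,0,0,0],[0,0,-0.1,0,0,0]],
])

```text
time_s: 37.33
tcp_pos: [0.4556, 0.0396, 0.1252]
ee_rot: [[-0.933, -0.051, 0.357], [-0.356, -0.02, -0.934], [0.055, -0.999, 0.0]]
wrist_force: [-5.9, -2.0, 9.4]
gripper_width: 0.001
```

Force dropping (15.7 → 9.4 N): the nose is going past. Hold one moment and check.

carry_out([
  [[0,0,0,0,0,0],[0,0,0,0,0,0]],
])

```text
time_s: 37.58
tcp_pos: [0.4556, 0.0396, 0.1252]
ee_rot: [[-0.933, -0.051, 0.357], [-0.356, -0.02, -0.934], [0.055, -0.999, 0.0]]
wrist_force: [-5.3, -2.1, 10.3]
gripper_width: 0.006
```

carry_out([
  [[0,0,-0.05,0,0,0],[0,0,-0.05,0,0,0]],
])

```text
time_s: 37.83
tcp_pos: [0.4555, 0.0395, 0.1245]
ee_rot: [[-0.933, -0.051, 0.357], [-0.356, -0.02, -0.934], [0.055, -0.998, 0.0]]
wrist_force: [-5.4, -2.1, 8.9]
gripper_width: 0.005
```

carry_out([
  [[0,0,-0.05,0,0,0],[0,0,-0.05,0,0,0]],
])

```text
time_s: 38.08
tcp_pos: [0.4554, 0.0395, 0.1239]
ee_rot: [[-0.933, -0.051, 0.357], [-0.356, -0.02, -0.934], [0.055, -0.998, 0.0]]
wrist_force: [-5.4, -2.3, 8.0]
gripper_width: 0.006
```

carry_out([
  [[0,0,0.1,0,0,0],[0,0,0.15,0,0,0]],
])

```text
time_s: 38.33
tcp_pos: [0.457, 0.0403, 0.1253]
ee_rot: [[-0.933, -0.048, 0.357], [-0.356, -0.018, -0.934], [0.051, -0.999, -0.0]]
wrist_force: [-3.1, -0.9, 4.7]
gripper_width: 0.004
```

carry_out([
  [[0,0,0.1,0,0,0],[0,0,0.1,0,0,0]],
])

```text
time_s: 38.58
tcp_pos: [0.4572, 0.0404, 0.1267]
ee_rot: [[-0.933, -0.048, 0.357], [-0.357, -0.018, -0.934], [0.051, -0.999, -0.0]]
wrist_force: [-2.6, -1.9, 7.2]
gripper_width: 0.004
```

carry_out([
  [[0,0,0.1,0,0,0],[0,0,0.1,0,0,0]],
])

```text
time_s: 38.83
tcp_pos: [0.4573, 0.0405, 0.1279]
ee_rot: [[-0.933, -0.048, 0.357], [-0.357, -0.018, -0.934], [0.051, -0.999, -0.0]]
wrist_force: [-4.1, -2.6, 8.3]
gripper_width: 0.007
```

Run:
```python
from arc import *
st(); w=Cam("wrist");w.save("w25.png",(200,220,400,330),4)
```

```text
t 38.83 G [0.4576 0.0406 0.1329] x [-0.933 -0.357  0.051] a [-0.048 -0.018 -0.999] F [-4.1 -2.6  8.3] w 0.007 j [ 25.3  12.5 -27.   -0.3 -53.4  -4.2]
```

View pics/w25.png

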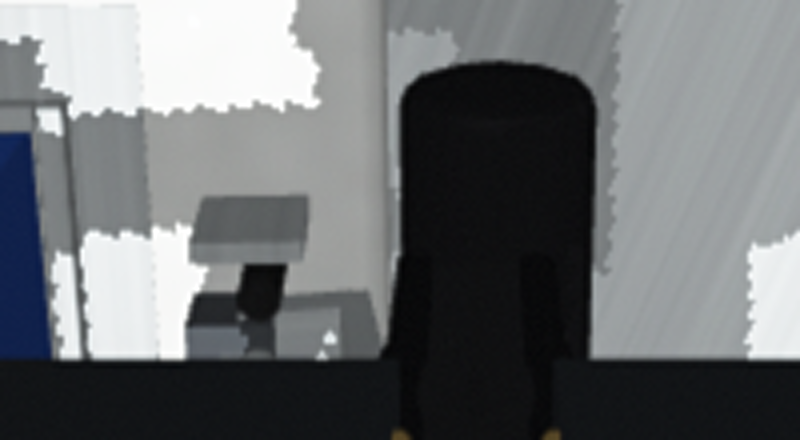

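Lifting shows the arm following (force rising again), so it hasn't clicked yet. Down again, past the previous depth.

carry_out([
  [[0,0,-0.15,0,0,0],[0,0,-0.3,0,0,0],[0,0,-0.4,0,0,0]],
])

```text
time_s: 39.25
tcp_pos: [0.4569, 0.0403, 0.124]
ee_rot: [[-0.933, -0.048, 0.357], [-0.357, -0.018, -0.934], [0.052, -0.999, -0.0]]
wrist_force: [-5.1, -2.2, 8.2]
gripper_width: 0.003
```

carry_out([
  [[0,0,-0.07,0,0,0],[0,0,-0.07,0,0,0]],
])

```text
time_s: 39.5
tcp_pos: [0.4568, 0.0403, 0.1231]
ee_rot: [[-0.933, -0.049, 0.357], [-0.357, -0.019, -0.934], [0.052, -0.999, -0.0]]
wrist_force: [-4.6, -1.9, 7.2]
gripper_width: 0.006
```

carry_out([
  [[0,0,-0.07,0,0,0],[0,0,-0.07,0,0,0]],
])

```text
time_s: 39.75
tcp_pos: [0.4567, 0.0403, 0.1224]
ee_rot: [[-0.933, -0.049, 0.357], [-0.356, -0.019, -0.934], [0.052, -0.999, -0.0]]
wrist_force: [-5.3, -1.8, 8.5]
gripper_width: 0.006
```

carry_out([
  [[0,0,-0.07,0,0,0],[0,0,-0.07,0,0,0]],
])

```text
time_s: 40.0
tcp_pos: [0.4567, 0.0402, 0.1217]
ee_rot: [[-0.933, -0.049, 0.357], [-0.357, -0.019, -0.934], [0.053, -0.999, -0.0]]
wrist_force: [-4.4, -2.1, 8.9]
gripper_width: 0.003
```

carry_out([
  [[0,0,-0.07,0,0,0],[0,0,-0.07,0,0,0]],
])

```text
time_s: 40.25
tcp_pos: [0.4566, 0.0402, 0.121]
ee_rot: [[-0.933, -0.049, 0.357], [-0.357, -0.019, -0.934], [0.053, -0.999, -0.0]]
wrist_force: [-5.1, -2.1, 8.4]
gripper_width: 0.003
```

carry_out([
  [[0,0,-0.07,0,0,0],[0,0,-0.07,0,0,0]],
])

```text
time_s: 40.5
tcp_pos: [0.4566, 0.0402, 0.1203]
ee_rot: [[-0.933, -0.049, 0.357], [-0.356, -0.019, -0.934], [0.053, -0.999, -0.0]]
wrist_force: [-5.3, -2.2, 7.7]
gripper_width: 0.004
```

carry_out([
  [[0,0,-0.07,0,0,0],[0,0,-0.07,0,0,0]],
])

```text
time_s: 40.75
tcp_pos: [0.4565, 0.0402, 0.1196]
ee_rot: [[-0.933, -0.049, 0.357], [-0.356, -0.019, -0.934], [0.053, -0.999, -0.0]]
wrist_force: [-4.8, -2.7, 8.2]
gripper_width: 0.007
```

Run:
```python
from arc import *
st(); w=Cam("wrist");w.save("w26.png",(200,200,400,330),4); sc=Cam("scene"); sc.save("s26.png",(310,250,400,370),5)
```

```text
t 40.75 G [0.4568 0.0403 0.1246] x [-0.933 -0.356  0.053] a [-0.049 -0.019 -0.999] F [-4.8 -2.7  8.2] w 0.007 j [ 25.3  13.1 -27.7  -0.3 -52.3  -4.2]
```

View pics/w26.png

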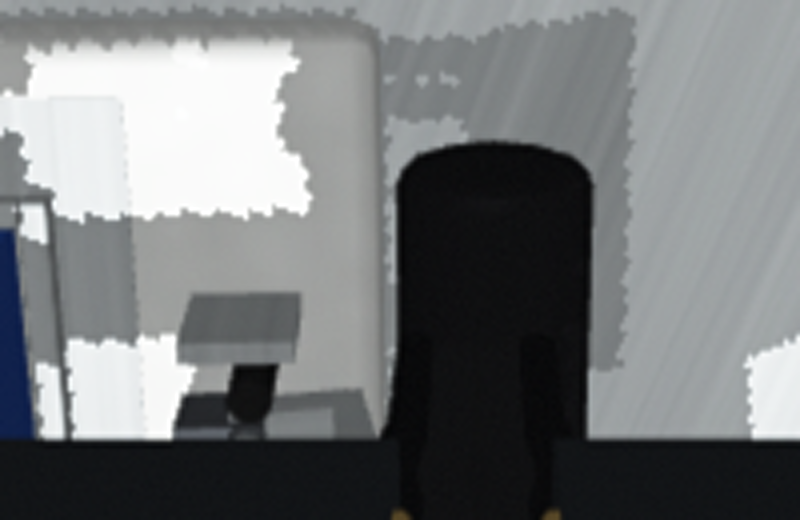

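View pics/s26.png

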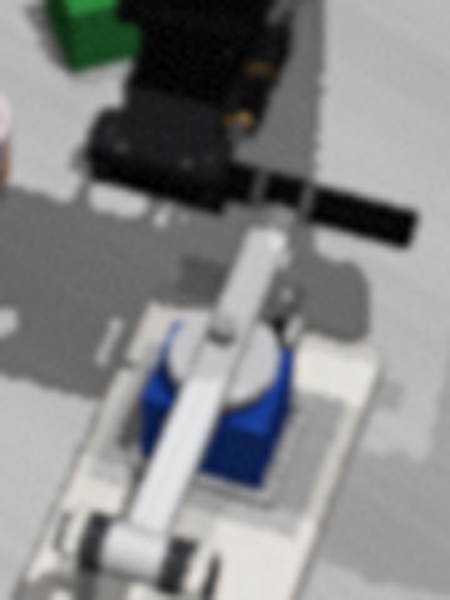

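The force has stayed near the plain spring load since the drop, so it may have clicked near z 0.127, with play above. Lift slowly further than last time to test.

carry_out([
  [[0,0,0.2,0,0,0],[0,0,0.4,0,0,0],[0,0,0.6,0,0,0],[0,0,0.8,0,0,0]],
])

```text
time_s: 41.35
tcp_pos: [0.4584, 0.0412, 0.1279]
ee_rot: [[-0.933, -0.045, 0.357], [-0.357, -0.017, -0.934], [0.048, -0.999, -0.0]]
wrist_force: [-2.0, -1.4, 6.8]
gripper_width: 0.005
```

carry_out([
  [[0,0,0.1,0,0,0],[0,0,0.15,0,0,0]],
])

```text
time_s: 41.6
tcp_pos: [0.4587, 0.0413, 0.1298]
ee_rot: [[-0.933, -0.044, 0.357], [-0.357, -0.017, -0.934], [0.047, -0.999, -0.0]]
wrist_force: [-1.8, -0.4, 6.8]
gripper_width: 0.004
```

carry_out([
  [[0,0,0.1,0,0,0],[0,0,0.15,0,0,0]],
])

```text
time_s: 41.85
tcp_pos: [0.4588, 0.0414, 0.1313]
ee_rot: [[-0.933, -0.044, 0.357], [-0.357, -0.017, -0.934], [0.047, -0.999, -0.0]]
wrist_force: [-2.1, -0.8, 7.1]
gripper_width: 0.006
```

Not held yet. Push down again, this time until the click or first firm resistance, keeping the force low.

carry_out([
  [[0,0,-0.3,0,0,0],[0,0,-0.6,0,0,0],[0,0,-0.9,0,0,0],[0,0,-1.1,0,0,0],[0,0,-1.2,0,0,0]],
])

```text
time_s: 42.48
tcp_pos: [0.4576, 0.0409, 0.1191]
ee_rot: [[-0.933, -0.047, 0.357], [-0.357, -0.018, -0.934], [0.05, -0.999, -0.0]]
wrist_force: [-4.8, -0.0, 8.6]
gripper_width: 0.002
```

carry_out([
  [[0,0,-0.07,0,0,0],[0,0,-0.1,0,0,0]],
])

```text
time_s: 42.72
tcp_pos: [0.4575, 0.0408, 0.1181]
ee_rot: [[-0.933, -0.047, 0.357], [-0.357, -0.018, -0.934], [0.05, -0.999, -0.0]]
wrist_force: [-4.4, -1.0, 9.3]
gripper_width: 0.006
```

carry_out([
  [[0,0,-0.07,0,0,0],[0,0,-0.1,0,0,0]],
])

```text
time_s: 42.98
tcp_pos: [0.4574, 0.0408, 0.117]
ee_rot: [[-0.933, -0.047, 0.357], [-0.357, -0.018, -0.934], [0.05, -0.999, -0.0]]
wrist_force: [-3.5, -0.7, 8.8]
gripper_width: 0.003
```

Run:
```python
from arc import *
t=Cam("top"); t.save("t27.png",(190,160,340,300),5); sc=Cam("scene"); sc.save("s27.png",(300,240,410,380),5)
for th in (1.1,1.15,1.2,1.235):
    ph=1.2-th; ends=[np.r_[B,0]+(.14-.25*np.cos(ph))*xp+y*yp+(.106+.25*np.sin(ph))*ez for y in (.075,.011)]
    print(th,"scene",((sc.proj(ends)-[300,240])*5).round(0).tolist(),"top",((t.proj(ends)-[190,160])*5).round(0).tolist())
```

```text
1.1 scene [[459.0, 261.0], [348.0, 230.0]] top [[254.0, 552.0], [356.0, 512.0]]
1.15 scene [[458.0, 274.0], [348.0, 244.0]] top [[257.0, 556.0], [358.0, 517.0]]
1.2 scene [[456.0, 288.0], [347.0, 258.0]] top [[260.0, 560.0], [360.0, 521.0]]
1.235 scene [[455.0, 299.0], [346.0, 269.0]] top [[262.0, 562.0], [362.0, 523.0]]
```

View pics/t27.png

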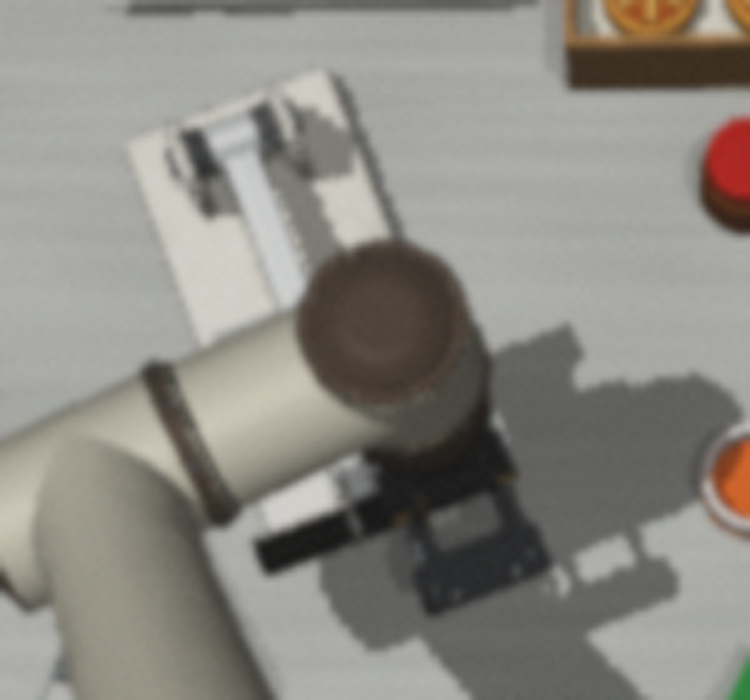

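View pics/s27.png

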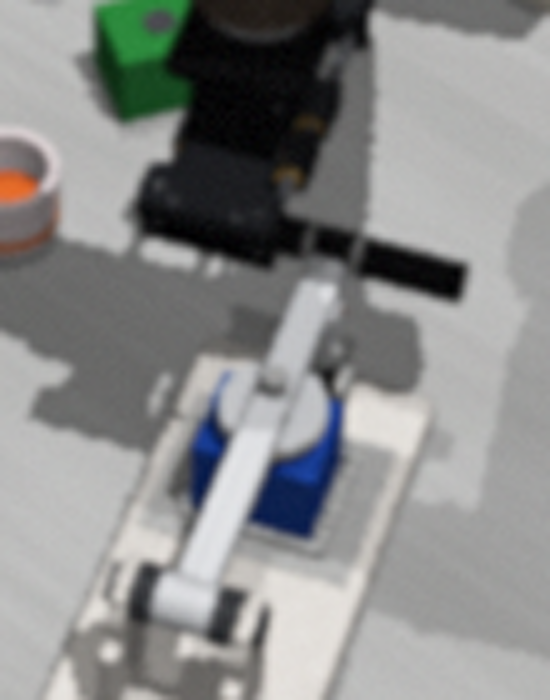

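Run:
```python
from arc import *
w=Cam("wrist"); w.save("w28.png",(240,200,400,320),5); st()
n=yp; 
for p in [(323.5,236),(323.5,235),(323.5,237),(299,250),(348,250)]:
    d=w.ray(p); k=(.075-(w.c-np.r_[B,0])@n)/(d@n); P=w.c+k*d; print(p,"x'",((P-np.r_[B,0])@xp).round(4),"z",P[2].round(4))
for th in (1.1,1.15,1.2,1.235):
    ph=1.2-th; P=np.r_[B,0]+(.14-.25*np.cos(ph))*xp+.075*yp+(.118+.25*np.sin(ph))*ez; print(th,w.proj(P).round(1))
s=sense();print("tcp x'",((s["tcp_pos"]-np.r_[B,0])@xp).round(4),((s["tcp_pos"]-np.r_[B,0])@yp).round(4))
```

```text
t 43.12 G [0.4577 0.0409 0.1219] x [-0.933 -0.357  0.05 ] a [-0.047 -0.018 -0.999] F [-4.5 -1.7  7.3] w 0.002 j [ 25.3  13.3 -27.9  -0.3 -51.7  -4.2]
(323.5, 236) x' -0.14 z -0.3678
(323.5, 235) x' -0.1403 z -0.3739
(323.5, 237) x' -0.1396 z -0.3618
(299, 250) x' -0.0956 z -0.294
(348, 250) x' -0.1747 z -0.2901
1.1 [[325.7 526. ]]
1.15 [[325.9 503. ]]
1.2 [[324.9 482.5]]
1.235 [[323.7 469.4]]
tcp x' -0.1055 -0.0448
```

View pics/w28.png

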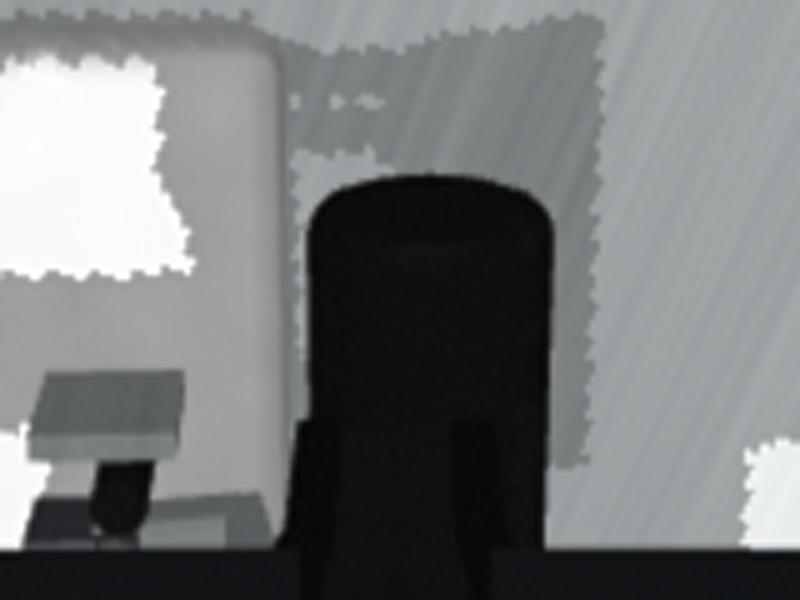

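Run:
```python
from arc import *
w=Cam("wrist"); 
for p in [(325.5,235),(325.5,249)]:
    d=w.ray(p); k=(-.075-(w.c-np.r_[B,0])@yp)/(d@yp); P=w.c+k*d; print(p,"x'",((P-np.r_[B,0])@xp).round(4),"z",P[2].round(4))
for th in (1.0,1.1,1.15,1.2,1.235,1.26):
    ph=1.2-th; c0=np.r_[B,0]+(.14-.25*np.cos(ph))*xp-.075*yp+(.106+.25*np.sin(ph))*ez
    e=w.proj([c0-.012*ez,c0+.012*ez,c0-.012*xp,c0+.012*xp]); print(th,e.round(1).tolist())
```

```text
(325.5, 235) x' -0.1099 z 0.1103
(325.5, 249) x' -0.1085 z 0.1309
1.0 [[319.1, 259.6], [322.8, 284.6], [352.8, 270.5], [288.5, 271.7]]
1.1 [[324.3, 240.5], [328.2, 258.8], [353.6, 248.6], [298.5, 249.5]]
1.15 [[324.6, 232.7], [328.2, 248.7], [351.9, 239.8], [300.5, 240.6]]
1.2 [[323.6, 225.9], [326.9, 239.8], [349.1, 232.1], [301.0, 232.8]]
1.235 [[322.3, 221.5], [325.3, 234.4], [346.7, 227.3], [300.6, 227.9]]
1.26 [[321.1, 218.7], [323.9, 230.7], [344.7, 224.1], [300.0, 224.6]]
```

The views put the arm only near 1.18 (scene end of bar at (392,296); bar width in wrist 48.6 px), so the bar sits deeper at the fingertips than modelled, and the hook has likely not clicked. Continue down in 1 mm steps.

carry_out([
  [[0,0,-0.1,0,0,0],[0,0,-0.15,0,0,0]],
])

```text
time_s: 43.42
tcp_pos: [0.4573, 0.0408, 0.1151]
ee_rot: [[-0.933, -0.048, 0.357], [-0.357, -0.018, -0.934], [0.051, -0.999, -0.001]]
wrist_force: [-3.5, -1.7, 5.8]
gripper_width: 0.002
```

carry_out([
  [[0,0,-0.1,0,0,0],[0,0,-0.15,0,0,0]],
])

```text
time_s: 43.68
tcp_pos: [0.4578, 0.0412, 0.1132]
ee_rot: [[-0.933, -0.046, 0.357], [-0.356, -0.017, -0.934], [0.049, -0.999, -0.001]]
wrist_force: [-1.0, 0.0, 2.3]
gripper_width: 0.005
```

carry_out([
  [[0,0,-0.1,0,0,0],[0,0,-0.15,0,0,0]],
])

```text
time_s: 43.92
tcp_pos: [0.458, 0.0412, 0.1122]
ee_rot: [[-0.933, -0.046, 0.357], [-0.357, -0.017, -0.934], [0.049, -0.999, -0.001]]
wrist_force: [-2.6, -0.7, 6.7]
gripper_width: 0.003
```

Force dipped to 2.3 N – possibly the click. Test by lifting gently.

carry_out([
  [[0,0,0.1,0,0,0],[0,0,0.2,0,0,0],[0,0,0.25,0,0,0]],
])

```text
time_s: 44.3
tcp_pos: [0.4582, 0.0413, 0.1141]
ee_rot: [[-0.933, -0.046, 0.357], [-0.357, -0.016, -0.934], [0.049, -0.999, -0.001]]
wrist_force: [0.2, -0.2, -0.6]
gripper_width: 0.007
```

carry_out([
  [[0,0,0.1,0,0,0],[0,0,0.2,0,0,0]],
])

```text
time_s: 44.55
tcp_pos: [0.4578, 0.0411, 0.1162]
ee_rot: [[-0.933, -0.046, 0.357], [-0.357, -0.017, -0.934], [0.049, -0.999, -0.001]]
wrist_force: [0.2, 0.1, 0.6]
gripper_width: 0.007
```

Force is zero while lifting: the catch holds. Withdraw upward.

carry_out([
  [[0,0,0.3,0,0,0],[0,0,0.8,0,0,0],[0,0,1.5,0,0,0],[0,0,3,0,0,0]],
])

```text
time_s: 45.05
tcp_pos: [0.4574, 0.0409, 0.1466]
ee_rot: [[-0.933, -0.047, 0.357], [-0.356, -0.017, -0.934], [0.051, -0.999, -0.001]]
wrist_force: [0.7, 0.5, 0.6]
gripper_width: 0.003
```

carry_out([
  [[0,0,3,0,0,0],[0,-1,8,0,0,0],[0,-4,12,0,0,0],[-2,-9,15,0,0,0],[-4,-14,15,0,0,0],[-6,-19,15,0,0,0],[-6,-21,15,0,0,0],[-6,-21,15,0,0,0],[-6,-21,15,0,0,0]],
])

```text
time_s: 46.18
tcp_pos: [0.3978, -0.1686, 0.2965]
ee_rot: [[-0.933, -0.046, 0.357], [-0.357, -0.017, -0.934], [0.049, -0.999, -0.001]]
wrist_force: [-0.3, -0.2, -0.2]
gripper_width: 0.005
```

Run:
```python
from arc import *
st(); t=Cam("top"); t.save("t29.png",(140,130,440,330),2.6); sc=Cam("scene"); sc.save("s29.png",(180,190,420,420),3); sc.save("s29b.png",(300,250,410,380),5)
for th in (0,1.15,1.2,1.235):
    ph=1.2-th; ends=[np.r_[B,0]+(.14-.25*np.cos(ph))*xp+y*yp+(.106+.25*np.sin(ph))*ez for y in (.075,-.075)]
    print(th,((sc.proj(ends)-[300,250])*5).round(0).tolist())
```

```text
t 46.17 G [ 0.398  -0.1685  0.3015] x [-0.933 -0.357  0.049] a [-0.046 -0.017 -0.999] F [-0.3 -0.2 -0.2] w 0.005 j [ -0.5   0.8 -15.3   1.  -76.6  21.1]
0 [[402.0, 158.0], [104.0, 78.0]]
1.15 [[458.0, 224.0], [203.0, 154.0]]
1.2 [[456.0, 238.0], [203.0, 169.0]]
1.235 [[455.0, 249.0], [202.0, 179.0]]
```

View pics/t29.png

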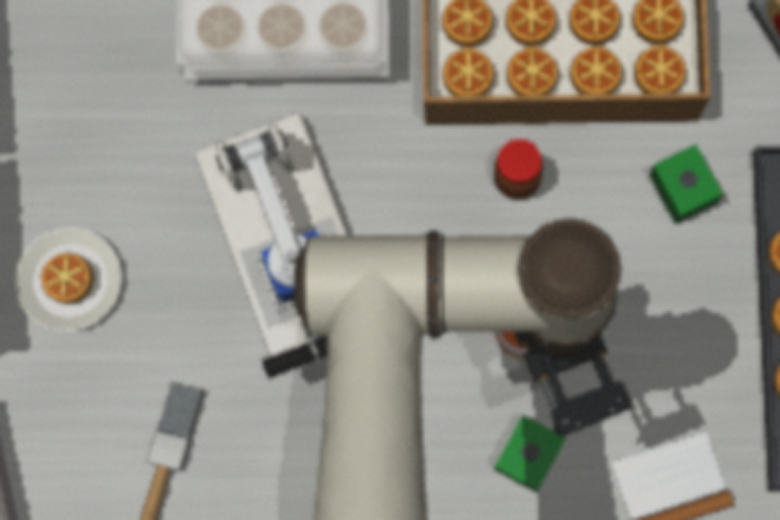

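View pics/s29.png

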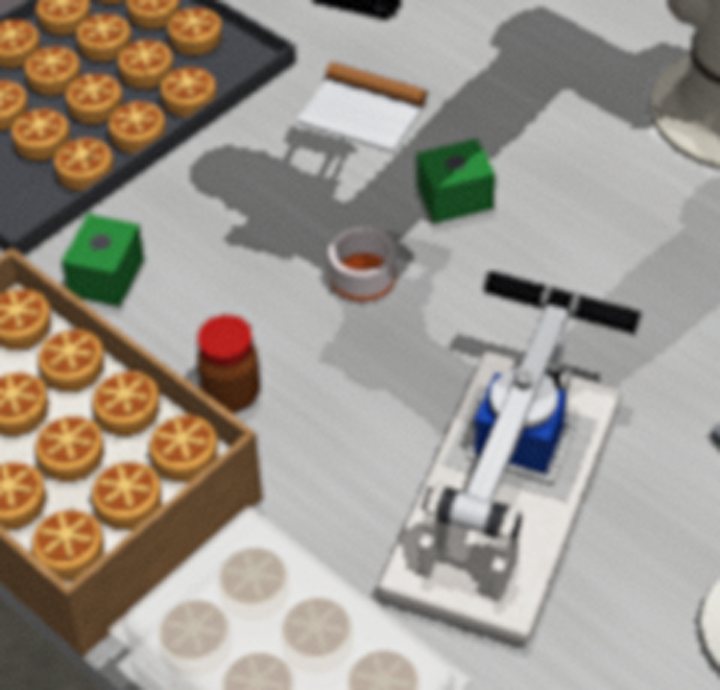

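View pics/s29b.png

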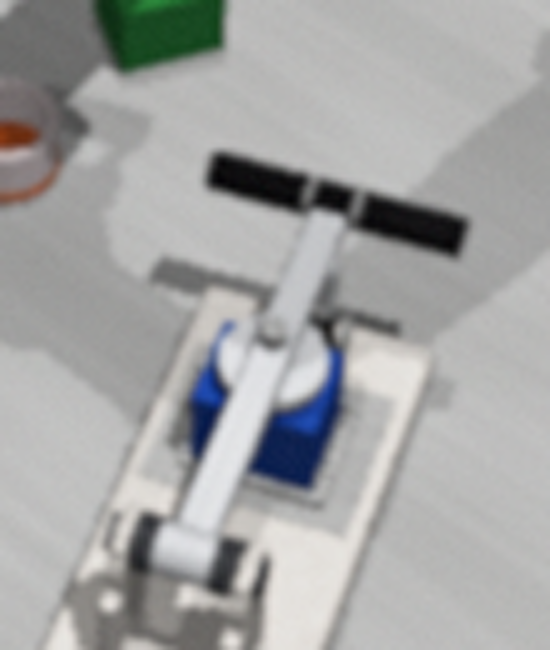

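The arm stays down on its own: bar ends at scene crop (464,236) and (212,170) against (456,238) and (203,169) predicted at 1.2 rad. The block is under the stamp in its bed, the bystanders stand as before, and the wrist force is zero. Handing in.

```bash
python3 -c "
from station import ticket
print(ticket.finish_job())"
```

```text
the job is handed in; nothing more can be done
None
```

The blue mould block is in the press bed with its cavity up. The sprung arm is held down by the catch, and the robot is clear of everything. I handed the job in at about 46 s of the 72 s allowed.

**How it went**
- **Turning over:** I turned the block in two quarter turns, re-gripping it once on free table, then lowered it between the lips.
- **Pressing:** I pushed the cross bar's right wing along its arc with closed fingertips. The wrist force stayed below about 20 N throughout.

**Last checks**
- **Block:** With the arm still up, it stood level on the bed floor with even gaps to the lips.
- **Catch:** After the click the wrist force stayed at zero while I lifted away. The scene view then put the bar at about 1.19 rad with nothing touching it.
- **Bystanders:** The jar, cup, scraper, brush and dish looked unmoved in the last pictures, judged by eye; a robot link partly hid the cup in the top view.

**What failed or disagreed**
- **First grasp:** It met a joint limit and shifted the block about 13 mm, so I released it and gripped again at a smaller tilt.
- **First push:** The fingers slid over the bar while the arm stayed up.
- **Early click signs:** I twice lifted to test for a click that had not happened. The fingertip height, the wrist view and the scene view put the arm at 1.26, about 1.14–1.19 and about 1.18 rad, so I relied on the force dip and the lift test.
- **Bed position:** The top and wrist cameras differed by 2 to 4 mm, so I aligned the block against the lips in the wrist view.

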